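Right the tipped fluid bottle and latch the rack gate

ROBOT

A 6-joint arm with a two-finger parallel gripper is mounted at the origin on the work surface. World frame = base frame: x ahead of the robot, y to its left, z up, the work surface at z = 0. Lengths are in m, angles in degrees, forces in N, time in s.
With the tool pointing down it reaches from about 0.35 to 0.875 m from the base axis. Payload 4.2 kg.
Tool frame: the origin (TCP) lies on the front face of the gripper's body, between the roots of the fingers; the fingertips stand 70 mm ahead of it and the grasp point (between the pads) lies 51 mm ahead of it; x points along the fingers, y is the direction in which the jaws open and shut, and the axes are right-handed (so a half turn about x gives the same grasp; the last joint's range is limited). The gripper opens to 87 mm and grips with 3 to 60 N. Pads are 19 mm wide; open, the fingers measure 117 mm over their backs; the gripper's body (75 mm by 190 mm) begins 51 mm behind the grasp point.
Start: joints at [89.416, 22.042, 0.453, 0, -68.411, -14.817], TCP at [0.166, 0.603, 0.292] pointing down, gripper open.
Joint ranges: [-179.83, 179.83], [-69.29, 118.12], [-61.27, 80.66], [-181.25, 117.63], [-171.15, -9.14], [-177.46, 177.46]. Speed limits (degrees/s): [159.86, 159.86, 180, 180, 180, 180].

INTERFACE

Orientations are given as a 3x3 rotation matrix whose columns are the frame's x, y, z axes.
In Python, from station import r, viewer, spotter gives the robot as it stands.
- The arm moves only by the tool move_arm, never from a script. Its argument "series" is a list that holds one entry, the list of rows, each a list of 7 numbers: the turn, a rotation vector about the world's x, y, z scaled (see below), then the shift along the world's x, y, z scaled (see below), then the opening, from 0 (shut) to 1 (fully open). A call has 1 to 20 rows; each row shifts and turns the pose as measured when the row begins; what a row does not reach is not made up. The controller multiplies each number of a shift by 60 mm and each number of a turn by 8 degrees. A row lasts 1/8 s, in which the tool goes at most 62.5 mm and 10.7 degrees, less where a joint would pass 70% of its speed; a pose out of reach is approached as far as the arm can. A call with a number of a shift or a turn outside -1 to 1 is refused whole. A call with a gripper value outside its range is refused whole. The fingers move at their own pace and stop on an object; the grip force is fixed at half the most. Time passes only in rows, so rows that do not move let the fingers close. It gives the time, the measured TCP pose, the force and the opening at its end, in the units of the state.
- r.sense(): the state, without advancing time (a new reading comes with each control period).
- viewer.capture(name): name is "scene" or "top" or "wrist"; returns (picture, depth): 400x640x3 uint8, red, green, blue; 400x640 float32, m along the optical axis (not along the pixel's ray), 0 where there is no reading.
- viewer.camera_params(name): a dict with "mtx" (3x3 intrinsics, pixels), "pose" (4x4, takes a point from camera to world coordinates). Camera axes: x right, y down, z forward; pixel columns grow to the right and rows downward; lengths in m; the calibration is good to about 2 mm. A picture is of the moment at which its call begins: read the wrist's pose just before it. camera_params takes no time and is no camera call; for the wrist camera it gives the pose at the moment of the call.
- r.finish_job(): hands the job in, once; it reports no verdict.
Trained networks look in the newest picture that a camera, given by its name, has taken for a name from the list of things; names that differ only in an ending like _2 or _b are one class to them, and where a whole thing is asked for, a point or a joint stands for the part that bears it (a point fixed in the world has none). Each returns a list of dicts, best first, with "conf" (0 to 1); they miss things now and then, are a little off and sometimes report something else, mostly with a low value. They report only what shows in the picture. A call takes as long as a camera call. They do not tell look-alikes from the thing itself.
- spotter.find_in(camera, name): "centre" ([column, row] in pixels, amid what is visible of it).
- spotter.trace(camera, name): "mask" (400x640 bool, what is visible of it) and "centre" ([column, row] in pixels, amid what is visible of it).
The state is a dict: "time_s": time; "joints": joint angles; "joint_velocities": joint speeds; "effort": joint torques, N m; "tcp_pos": TCP position; "ee_rot": TCP orientation; "wrist_force": force on the tool from outside, world axes, zero at the start; "moment": the same for the moment, N m; "gripper_width": opening from 0.0 (shut) to 1.0 (fully open).
Only numpy, scipy, OpenCV 4.12 (cv2) and the standard library are available. Lean on these libraries where they do the work, as an engineer would, in place of code of your own. Each camera call takes 0.05 s, during which the arm holds its last target.

TASK

On the watchmaker's bench, the front bottle of the grey bottle rack has tipped over the steel sill and lies with its white cap sticking out through the open gate. Stand it upright again on the floor of its own front bay, leaving the two other bottles standing where they are and the rest of the bench undisturbed, then swing the blue gate fully shut so that it clicks past its sprung catch and stays shut by itself.

Things in the scene. Friction and masses are not known exactly. Their poses are not given: they have to be found in the camera images.
- fallen: The tipped bottle: amber, white cap, rigid, 0.11-0.22 kg, 120 mm tall; body 48 mm across to 74 mm up, neck 19 mm from 96 mm, cap 23 mm across from 104 mm. Origin: centre of base; z axis: base to cap. It starts with its lower base edge on the bay floor (it can be tipped up about that edge) and its side on the sill, 23 deg from level, cap out in front with 65 mm free below it.
- rack: Grey bottle rack (lane), fixed. Origin: on the bench under the front bay's centre; x along the lane to its back, y left, z up. Floor 12 mm up, inner width 62 mm, 6 mm side walls 50 mm high, x -61 to 245 mm. Front bay: from the steel sill (x -61 to -55, top 34 mm above bench) to a rib (x 55 to 59, 8 mm over the floor). Dark catch block outside the right wall: x -80 to -37, y to -67, 42 mm high.
- gate (a joint): Gate angle, rad: 0 fully shut on its stop, positive open (swings out to the rack's -x), up to 2.0. Starts wide open, moves freely, stays where left. In the last 0.17 rad a ball on its free edge rides over a sprung ball: up to about 10 N at point gate_push; past the crest at about 0.07 rad the spring pulls it shut.
- gate_hinge (a point): On the gate's upright hinge axis, 30 mm above the bench, at x -67, y 38 mm in the rack's frame. Axes turn with the gate and match the rack's when shut: the panel runs along -y from here, its outer face looks along -x. Opening turns it clockwise seen from above.
- gate_push (a point): On the outer face of the blue gate, 45 mm from the hinge axis, 30 mm above the bench. Axes as gate_hinge. The panel is 8 mm thick, its mid-plane through the hinge axis; it spans 3 to 72 mm from that axis (plus a ball of 6 mm radius at 74 mm) and 8 to 52 mm above the bench.
- mate_blue: A standing bottle like the tipped one, with a blue cap, in the rack behind the front bay. Origin: centre of its base.
- mate_green: A standing bottle like the tipped one, with a green cap, in the rack behind the front bay. Origin: centre of its base.
- dome: Clear dust dome on a dark wooden foot 100 mm across, 101 mm tall, on the right of the bench. Origin: centre of its underside. Leave alone.
- pot: White pot with a metal lid, 60 mm across, 55 mm tall, on the left of the bench. Origin: centre of its underside. Leave alone.
- driver: Red-handled screwdriver, 130 mm long, lying on the left of the bench. Leave alone.
- holder: Blue round movement holder, 52 mm across, 18 mm tall, on the right of the bench. Origin: centre of its underside. Leave alone.
- cup: Small steel cup, 44 mm across, 22 mm tall, on the left of the bench. Origin: centre of its underside. Leave alone.
Not all that is in view belongs to the job. Leave any turquoise look-alike of the mate_green alone.

How it is judged (in metres and radians):
On the way, in this order (a step that is already met when the one before it is completed fails the run):
1. the tipped bottle stands upright on the floor of the front bay, at rest (angle between fallen's own z axis and vertical below 0.1 rad and x of fallen in the frame of rack between -0.035 and 0.035 m and y of fallen in the frame of rack between -0.015 and 0.015 m and z of fallen in the frame of rack between 0.007 and 0.017 m and linear speed of fallen below 0.02 m/s and angular speed of fallen below 0.3 rad/s), for 0.3 s.
2. the gate is shut, past its catch (value of joint gate below 0.035 rad), for 0.2 s.
At the end, for the whole second after the job is handed in: The bottle rests in the front bay, within 0.1 rad of upright, base within 5 mm of the floor and 35 mm (along the lane) and 15 mm (across) of the bay centre; the gate is shut within 0.035 rad; the other two bottles are within 0.1 rad of upright and 20 mm of where they were (all of step 1 and value of joint gate below 0.035 rad and angle between each of mate_blue, mate_green's own z axis and vertical below 0.1 rad and distance of each of mate_blue, mate_green from where it was at the start of the episode below 0.02 m); the robot touches nothing.
It fails at once if another bottle of the rack is tipped (angle between any of mate_blue, mate_green's own z axis and vertical above 0.35 rad).
It fails at once if a bystander on the bench is moved more than 30 mm (distance of any of dome, pot, driver, holder, cup from where it was at the start of the episode above 0.03 m).
It also fails if it takes over 59 s, if anything falls off the work surface, if the arm or the gripper's body presses on something with over 40 N, if the wrist force passes 120 N, or if a joint passes its speed limit or range.

## Working session

There is one attempt and no reset: what is moved stays moved. The work goes in short steps, Python scripts to look and compute and a tool call to move; the robot and the scene stay as the last step left them, time stands still between calls to the robot, and variables do not carry over. Pictures are saved under pics/ and viewed, and the job is handed in when it is done.

Besides the shell and the picture viewer there is one more tool, called as name(argument=value, ...), one argument or row to a line, values as JSON. move_arm: Moves the arm, as the interface text tells. Its arguments: {"type":"object","properties":{"series":{"type":"array","items":{"type":"array","items":{"type":"array","items":{"type":"number","minimum":-1,"maximum":1}}}}},"required":["series"]}

```bash
mkdir -p pics; ls; cat > h.py <<'E'
import numpy as np, cv2
from station import r, viewer, spotter
def save(n,im): cv2.imwrite('pics/'+n+'.png',im[:,:,::-1])
def pts(cam,d,mask=None):
    P=viewer.camera_params(cam);K=np.array(P['mtx']);T=np.array(P['pose'])
    v,u=np.nonzero((d>0) if mask is None else (mask&(d>0)))
    z=d[v,u];X=np.stack([(u-K[0,2])/K[0,0]*z,(v-K[1,2])/K[1,1]*z,z,],1)
    return X@T[:3,:3].T+T[:3,3],u,v
def proj(cam,p):
    P=viewer.camera_params(cam);K=np.array(P['mtx']);T=np.linalg.inv(np.array(P['pose']))
    q=T[:3,:3]@np.array(p)+T[:3,3];q=K@q;return q[:2]/q[2]
E
python3 - <<'E'
from h import *
for c in ['scene','top']:
    im,d=viewer.capture(c);save(c+'0',im);np.save(c+'0.npy',d);np.save(c+'0im.npy',im)
    P=viewer.camera_params(c);print(c,np.round(P['mtx'],1).tolist(),np.round(P['pose'],3).tolist())
    for n in ['fallen','gate','rack','mate_blue','mate_green','pot','cup','dome','holder','driver']:
        print(n,[(np.round(x['centre']).tolist(),round(x['conf'],2)) for x in spotter.find_in(c,n)])
print(r.sense())
E
```

```text
pics
scene [[389.3, 0.0, 319.3], [0.0, 389.3, 200.5], [0.0, 0.0, 1.0]] [[0.568, 0.486, -0.665, 1.195], [0.823, -0.345, 0.451, -0.448], [-0.01, -0.803, -0.596, 0.639], [0.0, 0.0, 0.0, 1.0]]
fallen [([327.0, 197.0], 0.95)]
gate [([296.0, 202.0], 0.56)]
rack [([364.0, 200.0], 0.92), ([296.0, 199.0], 0.73)]
mate_blue [([408.0, 173.0], 0.59)]
mate_green [([376.0, 180.0], 0.83), ([444.0, 203.0], 0.6)]
pot [([432.0, 161.0], 0.56)]
cup [([461.0, 189.0], 0.45)]
dome []
holder [([167.0, 256.0], 0.73), ([329.0, 195.0], 0.63)]
driver []
top [[511.8, 0.0, 320.0], [0.0, 511.8, 199.5], [0.0, 0.0, 1.0]] [[-0.016, -0.988, 0.151, 0.362], [-1.0, 0.018, 0.011, -0.017], [-0.014, -0.151, -0.988, 1.28], [0.0, 0.0, 0.0, 1.0]]
fallen [([481.0, 165.0], 0.64), ([306.0, 203.0], 0.56)]
gate [([333.0, 225.0], 0.72)]
rack [([267.0, 189.0], 0.64)]
mate_blue [([217.0, 179.0], 0.55)]
mate_green [([219.0, 135.0], 0.95), ([257.0, 186.0], 0.62)]
pot [([155.0, 207.0], 0.79)]
cup [([171.0, 154.0], 0.67)]
dome [([480.0, 164.0], 0.6)]
holder [([469.0, 238.0], 0.85)]
driver [([177.0, 245.0], 0.86)]
{'time_s': 1.1, 'joints': array([ 8.94148147e+01,  2.20418951e+01,  4.50466904e-01, -2.79600655e-03,
       -6.84119208e+01, -1.48161762e+01]), 'joint_velocities': array([ 0.0154409 , -0.08911459, -0.0311908 , -0.08669187, -0.07580085,
       -0.01657883]), 'effort': array([-3.11316189e-04, -3.90480065e+01,  1.87627745e+01,  4.22441348e+00,
        1.55780080e-02, -1.96947764e-05]), 'tcp_pos': array([0.1659516 , 0.60252095, 0.29222577]), 'ee_rot': array([[-4.59709898e-05, -2.65596336e-01, -9.64084324e-01],
       [-5.79845038e-05, -9.64084323e-01,  2.65596338e-01],
       [-9.99999997e-01,  6.81116778e-05,  2.89194389e-05]]), 'wrist_force': array([ 0.5129193 , -0.02985205, -0.02757258]), 'moment': array([-0.00090226,  0.00982441, -0.01347394]), 'gripper_width': 0.9976557056702495}
```

View pics/scene0.png

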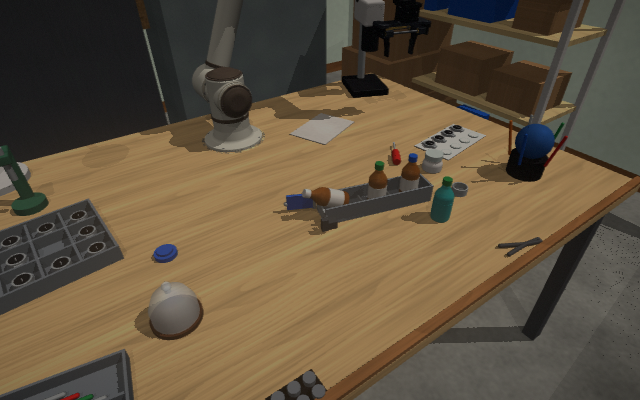

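View pics/top0.png

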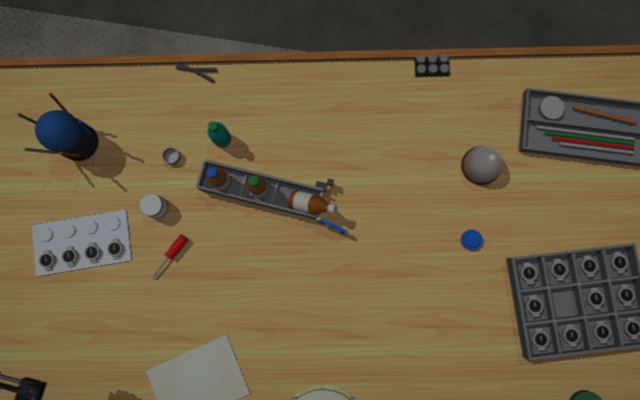

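```bash
python3 - <<'E'
from h import *
im=np.load('top0im.npy');c=im[110:270,140:360];save('topcrop',cv2.resize(c,None,fx=3.6,fy=3.6,interpolation=2))
im=np.load('scene0im.npy');c=im[130:270,260:480];save('scenecrop',cv2.resize(c,None,fx=3.6,fy=3.6,interpolation=2))
E
```

```text
(no output)
```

View pics/topcrop.png

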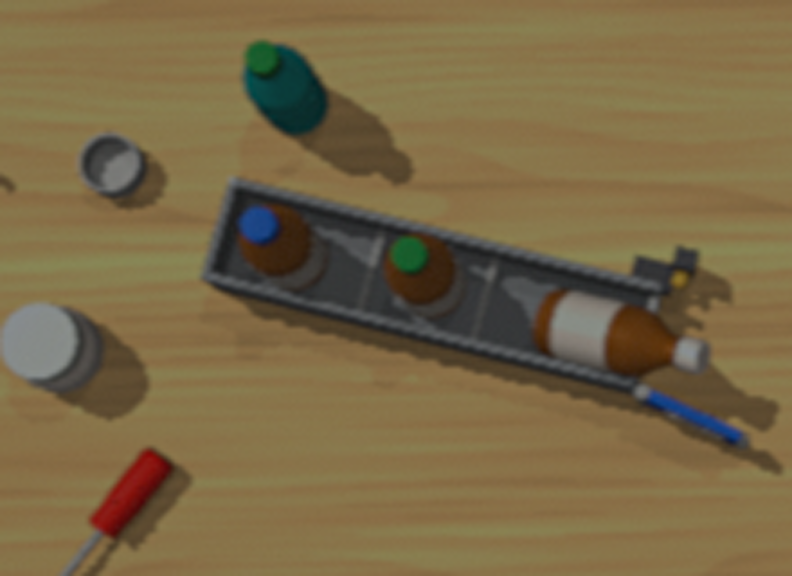

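View pics/scenecrop.png

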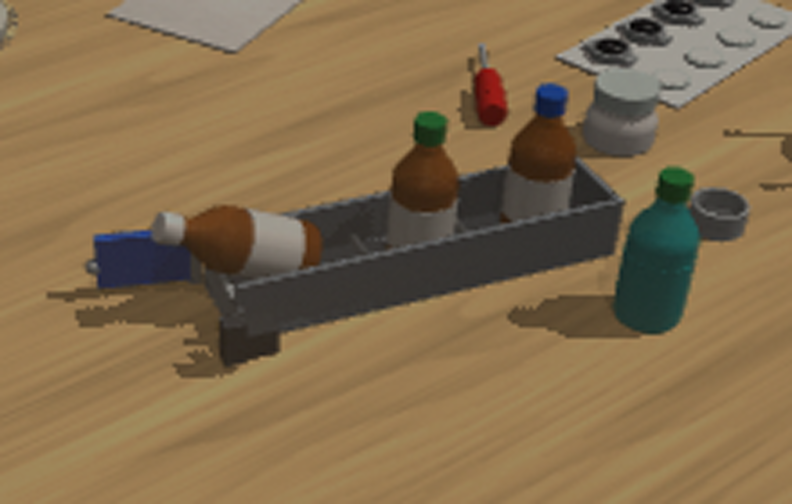

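The top view shows the fallen bottle's white cap at (333,208), the green-capped mate at (257,183), the blue-capped mate at (213,175), and the gate (331,226) open. The possible confusions are the turquoise look-alike at (219,135), the two mates, and the dome at (481,165), which the network mistook for "fallen". The close crop confirms the bottle with the white cap in the open gate.

```bash
python3 - <<'E'
from h import *
from scipy.optimize import minimize
d=np.load('top0.npy');im=np.load('top0im.npy')
X,u,v=pts('top',d)
box=(u>185)&(u<345)&(v>150)&(v<245)
# bench level
b=(u>240)&(u<330)&(v>250)&(v<300);print('bench z',np.median(X[b,2]))
for zl,zh in [(0.043,0.056)]:
    s=box&(X[:,2]>zl)&(X[:,2]<zh);print(s.sum())
    m=np.zeros((400,640),np.uint8);m[v[s],u[s]]=255;save('w',np.repeat(cv2.resize(m[140:250,180:350],None,fx=4,fy=4,interpolation=0)[:,:,None],3,2))
W=X[s]
# template: walls rect in rack frame: centre lines
def segs(p):
    x,y,t=p;c,sn=np.cos(t),np.sin(t)
    q=(W[:,:2]-[x,y])@np.array([[c,-sn],[sn,c]])
    a,b=q[:,0],q[:,1]
    dy=np.hypot(np.abs(np.abs(b)-.034), np.maximum(0,np.maximum(a-.245,-.061-a)))
    db=np.hypot(a-.242,np.maximum(0,np.abs(b)-.037))
    return np.minimum(dy,db)
def cost(p): return np.minimum(segs(p),.008).sum()
best=None
f=lambda p:cost(p)
for t in np.radians(np.arange(95,120,3)) if False else np.radians(np.arange(60,125,4)):
  for yy in np.arange(-.03,.06,.015):
   for xx in np.arange(0.30,.42,.02):
    c=cost((xx,yy,t))
    if best is None or c<best[0]: best=(c,(xx,yy,t))
print(best)
o=minimize(f,best[1],method='Nelder-Mead',options=dict(xatol=1e-5,fatol=1e-6,maxiter=2000));print(o.x,np.degrees(o.x[2]),o.fun,len(W),np.median(segs(o.x)))
E
```

```text
bench z -0.0007718640977096847
995
(np.float64(7.7919340457259025), (np.float64(0.4000000000000001), np.float64(-0.03), np.float64(1.0471975511965976)))
[ 0.45214728 -0.02624368  1.13087981] 64.79464001693209 6.618294346484461 995 0.0394901461138428
```

View pics/w.png

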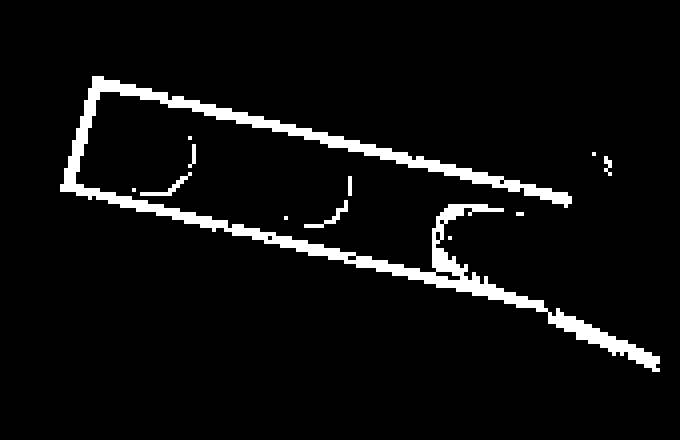

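```bash
cat >> h.py <<'E'
def fitrack(W,x0):
    from scipy.optimize import minimize
    def segs(p):
        x,y,t=p;c,sn=np.cos(t),np.sin(t)
        q=(W[:,:2]-[x,y])@np.array([[c,-sn],[sn,c]])
        a,b=q[:,0],q[:,1]
        dy=np.hypot(np.abs(np.abs(b)-.034), np.maximum(0,np.maximum(a-.245,-.061-a)))
        db=np.hypot(a-.242,np.maximum(0,np.abs(b)-.037))
        return np.minimum(dy,db)
    f=lambda p:np.minimum(segs(p),.012).sum()
    return f,minimize(f,x0,method='Nelder-Mead',options=dict(xatol=1e-5,fatol=1e-6,maxiter=3000)),segs
E
python3 - <<'E'
from h import *
d=np.load('top0.npy')
X,u,v=pts('top',d)
s=(u>185)&(u<345)&(v>150)&(v<245)&(X[:,2]>.043)&(X[:,2]<.056);W=X[s]
print(W.min(0),W.max(0))
best=None
f,_,_=fitrack(W,[.5,0,1.3])
for t in np.radians(np.arange(60,125,4)):
  for yy in np.arange(-.05,.15,.02):
   for xx in np.arange(0.35,.6,.02):
    c=f((xx,yy,t))
    if best is None or c<best[0]: best=(c,(xx,yy,t))
f,o,segs=fitrack(W,best[1]);print(o.x,np.degrees(o.x[2]),np.median(segs(o.x)))
p=o.x;np.save('rack.npy',p)
c,sn=np.cos(p[2]),np.sin(p[2]);R=np.array([[c,-sn],[sn,c]])
q=(X[:,:2]-p[:2])@R
near=(np.abs(q[:,0]-.09)<.22)&(np.abs(q[:,1])<.15)
# high things
for z in (.06,.08,.1,.11):
    print(z,[(np.round(q[near&(X[:,2]>z)&m].mean(0),4),np.sum(near&(X[:,2]>z)&m),X[near&m,2].max().round(3)) for m in (q[:,0]<.05,(q[:,0]>.05)&(q[:,0]<.14)&(abs(q[:,1])<.05),(q[:,0]>.14)&(abs(q[:,1])<.05))])
# gate
g=(q[:,0]<-.066)&(np.abs(X[:,2]-.052)<.006)&(q[:,1]>.0)&(q[:,1]<.12)
G=q[g];print(g.sum(),G.min(0),G.max(0));
dv=G.mean(0)-[-.067,.038];print('gate dir',np.degrees(np.arctan2(dv[1],dv[0])))
# front bottle slices
m=(q[:,0]<.05)&(q[:,0]>-.14)&(np.abs(q[:,1])<.035)&(X[:,2]>.05)
for a in np.arange(-.13,.05,.01):
    mm=m&(np.abs(q[:,0]-a)<.005)
    if mm.sum()>3:print(round(a,3),mm.sum(),X[mm,2].max().round(4),np.percentile(q[mm,1],[2,50,98]).round(4))
# all pixels on far walls
im=np.load('top0im.npy').copy()
for a,b,z in [(-.061,.034,.05),(.242,.034,.05),(.242,-.034,.05),(-.061,-.034,.05)]:
    w=p[:2]+R@[a,b];k=proj('top',[*w,z]);print(np.round(k,1),w)
E
```

```text
[ 0.47009446 -0.06030864  0.04302625] [0.65684697 0.30196923 0.05597486]
[0.55782209 0.05586546 1.30539948] 74.79388075300216 0.002246119106924044
0.06 [(array([-0.0471,  0.009 ]), np.int64(631), np.float64(0.094)), (array([0.0919, 0.0019]), np.int64(347), np.float64(0.135)), (array([0.1887, 0.0061]), np.int64(363), np.float64(0.135))]
0.08 [(array([-0.0725,  0.0092]), np.int64(137), np.float64(0.094)), (array([0.0929, 0.0009]), np.int64(309), np.float64(0.135)), (array([0.1901, 0.0053]), np.int64(314), np.float64(0.135))]
0.1 [(array([nan, nan]), np.int64(0), np.float64(0.094)), (array([ 0.0948, -0.0002]), np.int64(129), np.float64(0.135)), (array([0.1927, 0.0043]), np.int64(135), np.float64(0.135))]
0.11 [(array([nan, nan]), np.int64(0), np.float64(0.094)), (array([ 0.096 , -0.0015]), np.int64(90), np.float64(0.135)), (array([0.1946, 0.0031]), np.int64(89), np.float64(0.135))]
105 [-0.56979905  0.00555435] [-0.06640386  0.08189853]
gate dir 171.72316143980828
-0.1 35 0.0917 [-0.0002  0.0098  0.0198]
-0.09 39 0.0942 [0.0002 0.0111 0.0203]
-0.08 36 0.0882 [0.0004 0.0106 0.0187]
-0.07 60 0.0823 [-0.0071  0.011   0.0257]
-0.06 80 0.0857 [-0.0135  0.0104  0.0298]
-0.05 92 0.0874 [-0.0326  0.0108  0.0331]
-0.04 88 0.0862 [-0.0311  0.01    0.0321]
-0.03 89 0.0797 [-0.0334  0.009   0.0308]
-0.02 81 0.0754 [-0.0226  0.0094  0.0303]
-0.01 77 0.0714 [-0.0311  0.0083  0.0308]
-0.0 67 0.0665 [-0.033   0.0059  0.0301]
0.01 53 0.0614 [-0.0333  0.0064  0.0325]
0.02 13 0.0548 [-0.0341  0.0054  0.0345]
0.03 5 0.0517 [-0.0332 -0.0315  0.0346]
0.04 5 0.0548 [-0.0324 -0.0309  0.0332]
[316.3 216.4] [0.50901265 0.0059191 ]
[196.4 186.2] [0.5884872  0.29831061]
[204.2 159.9] [0.65410642 0.28047474]
[323.2 189.5] [ 0.57463187 -0.01191677]<stdin>:20: RuntimeWarning: Mean of empty slice.
  ret = um.true_divide(
```

```bash
python3 - <<'E'
from h import *
d=np.load('top0.npy')
for n,(u,v) in dict(dome=(481,165),holder=(471,239),pot=(153,206),cup=(171,156),look=(219,135),driver=(177,245)).items():
    m=np.zeros((400,640),bool);m[v-2:v+3,u-2:u+3]=1
    X,_,_=pts('top',d,m);print(n,np.median(X,0).round(3))
p=np.load('rack.npy');c,s=np.cos(p[2]),np.sin(p[2])
def w(a,b,z):return np.round([p[0]+c*a-s*b,p[1]+s*a+c*b,z],4)
a,b,z=6.4-112*np.cos(np.radians(23)),9,34.1+112*np.sin(np.radians(23))
print('cap',w(a/1e3,.009,z/1e3),proj('top',w(a/1e3,.009,z/1e3)))
for back in (.051,.131):
  t=np.radians(30);print('tcp',back,w(a/1e3-back*np.cos(t),.009,z/1e3+back*np.sin(t)))
E
```

```text
dome [ 0.623 -0.392  0.072]
holder [ 0.45  -0.373  0.017]
pot [0.541 0.402 0.054]
cup [0.677 0.377 0.003]
look [0.708 0.238 0.083]
driver [0.447 0.349 0.024]
cap [ 0.5238 -0.0351  0.0779] [333.23432202 208.46814422]
tcp 0.051 [ 0.5122 -0.0777  0.1034]
tcp 0.131 [ 0.494  -0.1446  0.1434]
```

move_arm(
  series=[
    [[0,0,-0.5,0.8,-0.6,0,1],[0,0,-0.9,0.8,-0.7,0,1],[0,0,-0.9,0.7,-0.8,0,1],[0,0,-0.9,0.5,-0.9,0,1],[0,0,-0.9,0.4,-0.9,0,1],[0,0,-0.9,0.3,-0.9,0,1],[0,0,-0.9,0.3,-0.9,0,1],[0,0,-0.9,0.2,-0.9,0,1],[0,0,-0.9,0.2,-0.9,0,1],[0,0,-0.9,0,-0.9,0,1],[0,0,-0.9,0,-0.9,0,1],[0,0,-0.9,0,-0.9,0,1]],
  ],
)

```text
time_s: 2.6
tcp_pos: [0.4209, -0.0229, 0.2938]
ee_rot: [[0.009, -0.982, 0.189], [-0.001, 0.189, 0.982], [-1.0, -0.009, 0.001]]
wrist_force: [0.7, -0.2, 0.1]
gripper_width: 1.004
```

move_arm(
  series=[
    [[0,0,-0.5,0.1,-0.9,0,1],[0.9,-0.24,0,0.2,-0.9,0,1],[0.9,-0.24,0,0.2,-0.4,0,1],[0.9,-0.24,0,0.2,0,0,1],[0.9,-0.24,0,0.2,0,0,1],[0.9,-0.24,0,0.2,0,-0.2,1],[0.9,-0.24,0,0.1,0,-0.3,1],[0.9,-0.24,0,0.1,0,-0.3,1],[0.9,-0.24,0,0,0,-0.3,1]],
  ],
)

```text
time_s: 3.72
tcp_pos: [0.5022, -0.1642, 0.2317]
ee_rot: [[0.252, -0.961, 0.117], [0.842, 0.277, 0.464], [-0.478, -0.018, 0.878]]
wrist_force: [-0.6, -0.3, 0.1]
gripper_width: 0.998
```

```bash
python3 - <<'E'
from h import *
s=r.sense();print(s['tcp_pos'].round(4),s['ee_rot'].round(3),s['joints'].round(1))
im,d=viewer.capture('wrist');save('w1',im)
im,d=viewer.capture('scene');save('s1',im)
E
```

```text
[ 0.5022 -0.1642  0.2317] [[ 0.252 -0.961  0.117]
 [ 0.842  0.277  0.464]
 [-0.478 -0.018  0.878]] [-31.   27.2  -0.8 -58.4 -88.1  32.4]
```

View pics/w1.png

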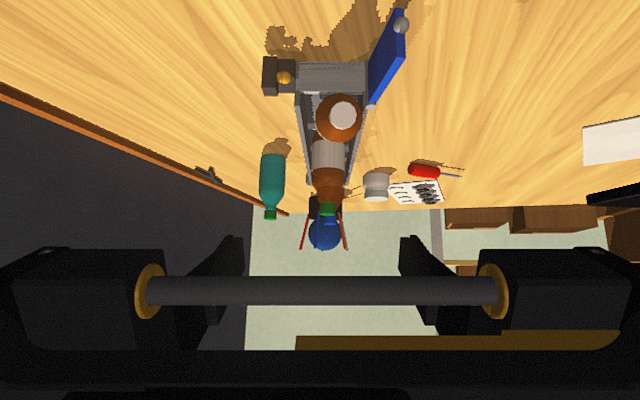

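View pics/s1.png

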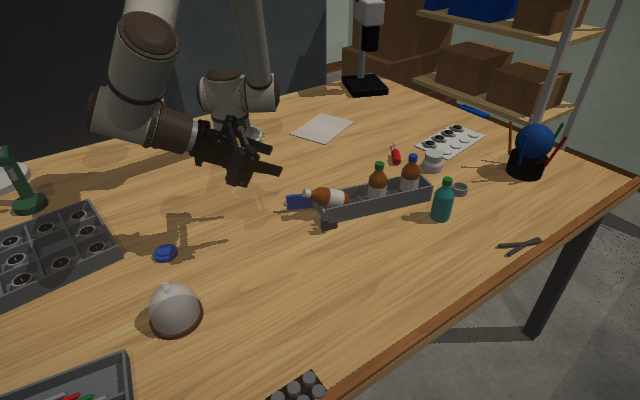

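The wrist view (upside down) shows the white cap at (342,114), the open gate at (390,55) and the catch block at (280,77). In the scene view the gripper is in front of and above the rack, clear of everything.

```bash
python3 - <<'E'
from h import *
s=r.sense();T=np.array(viewer.camera_params('wrist')['pose']);print('cam',T[:3,3].round(3),'in tool',(s['ee_rot'].T@(T[:3,3]-s['tcp_pos'])).round(3))
im,d=viewer.capture('wrist')
hs=cv2.cvtColor(im,cv2.COLOR_RGB2HSV)
m=np.zeros((400,640),bool);m[95:132,322:362]=1;m&=(hs[:,:,1]<60)&(hs[:,:,2]>90)
X,u,v=pts('wrist',d,m);print(m.sum(),u.mean(),v.mean(),X.mean(0).round(4),np.median(X,0).round(4),X.min(0).round(3),X.max(0).round(3))
p=np.load('rack.npy');c,sn=np.cos(p[2]),np.sin(p[2]);R=np.array([[c,-sn],[sn,c]])
print('cap top in rack',((np.median(X[:,:2],0)-p[:2])@R).round(4))
# cross-check wall tops with wrist
X,u,v=pts('wrist',d);q=(X[:,:2]-p[:2])@R
g=(abs(X[:,2]-.05)<.003)&(q[:,0]>-.06)&(q[:,0]<.2)
for k in(-1,1):
  h=g&(abs(q[:,1]-k*.034)<.012);print(k,h.sum(),np.percentile(q[h,1],[5,50,95]).round(4), np.percentile(q[h,0],[2,98]).round(3))
# sill
h=(abs(X[:,2]-.034)<.003)&(abs(q[:,1])<.028)&(abs(q[:,0]+.058)<.02);print('sill',h.sum(),np.percentile(q[h,0],[5,50,95]).round(4))
E
```

```text
cam [ 0.467 -0.28   0.203] in tool [-0.094 -0.    -0.079]
692 340.9159420289855 115.51159420289855 [ 0.5242 -0.0287  0.0726] [ 0.5234 -0.0386  0.0801] [ 0.512 -0.046  0.014] [0.55  0.06  0.091]
cap top in rack [-0.1002  0.0085]
-1 380 [-0.0372 -0.0341 -0.0315] [-0.059  0.181]
1 308 [0.0303 0.0331 0.0358] [-0.057  0.191]
sill 403 [-0.0615 -0.0603 -0.0562]
```

move_arm(
  series=[
    [[0,0,0,0,0.1,-0.5,1],[0,0,0,-0.1,0.1,-0.5,1],[0,0,0,-0.1,0.1,-0.4,1],[0,0,0,0,0,-0.1,1]],
  ],
)

```text
time_s: 4.38
tcp_pos: [0.4918, -0.1465, 0.1453]
ee_rot: [[0.25, -0.962, 0.11], [0.832, 0.272, 0.483], [-0.495, -0.029, 0.868]]
wrist_force: [0.5, -0.4, 0.4]
gripper_width: 1.0
```

move_arm(
  series=[
    [[0,0,0,0.1,0.38,-0.24,1],[0,0,0,0.1,0.38,-0.24,1],[0,0,0,0.1,0.38,-0.24,1],[0,0,0,0,0,0,1]],
  ],
)

```text
time_s: 4.88
tcp_pos: [0.515, -0.0778, 0.1085]
ee_rot: [[0.253, -0.963, 0.095], [0.827, 0.266, 0.496], [-0.503, -0.047, 0.863]]
wrist_force: [-0.8, 0.5, 0.4]
gripper_width: 1.001
```

```bash
python3 - <<'E'
from h import *
im,d=viewer.capture('wrist');save('w2',im)
im,d=viewer.capture('scene');save('s2',cv2.resize(im[130:270,200:420],None,fx=3.6,fy=3.6))
s=r.sense();print(s['tcp_pos'].round(4),(s['tcp_pos']+.051*s['ee_rot'][:,0]).round(4),s['wrist_force'])
E
```

```text
[ 0.5153 -0.0793  0.1091] [ 0.5283 -0.0372  0.0834] [-0.07859514 -1.34338516  0.32813347]
```

View pics/w2.png

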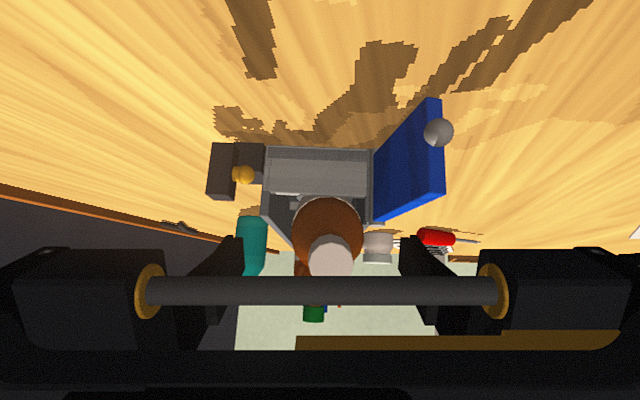

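View pics/s2.png

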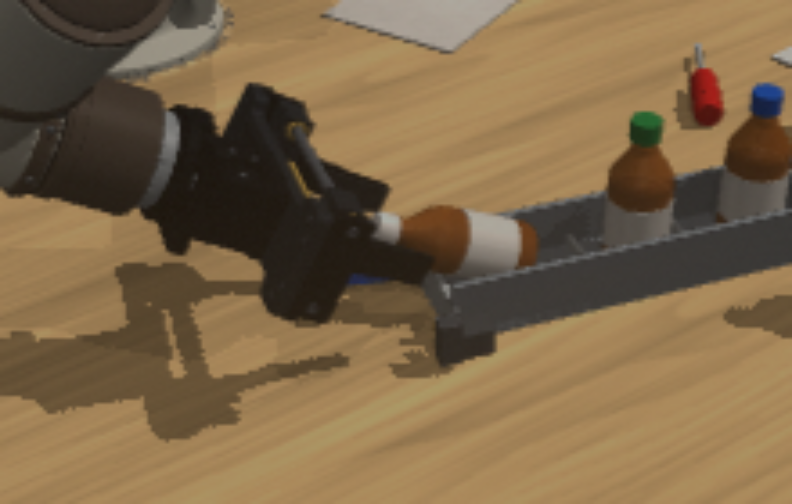

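The cap at (330,255) lies between the fingers, which stand clear of gate and catch. Small correction, then close.

move_arm(
  series=[
    [[0.1,0.3,-0.2,-0.09,0.02,-0.09,1],[0,0,0,-0.02,0.02,-0.03,1],[0,0,0,0,0,0,1]],
  ],
)

```text
time_s: 5.35
tcp_pos: [0.5087, -0.0788, 0.1033]
ee_rot: [[0.26, -0.955, 0.145], [0.824, 0.298, 0.482], [-0.504, -0.006, 0.864]]
wrist_force: [-0.8, -0.5, 1.0]
gripper_width: 0.998
```

move_arm(
  series=[
    [[0,0,0,0.02,0.02,0,0.4],[0,0,0,0,0,0,0.3],[0,0,0,0,0,0,0.1],[0,0,0,0,0,0,0.1],[0,0,0,0,0,0,0.1],[0,0,0,0,0,0,0.1],[0,0,0,0,0,0,0.1],[0,0,0,0,0,0,0.1]],
  ],
)

```text
time_s: 6.35
tcp_pos: [0.5102, -0.0779, 0.1032]
ee_rot: [[0.26, -0.955, 0.145], [0.824, 0.298, 0.483], [-0.504, -0.006, 0.864]]
wrist_force: [-0.1, 0.3, -0.1]
gripper_width: 0.255
```

move_arm(
  series=[
    [[0,0,0,0,0,0.13,0.1],[-0.9,0.24,0,0.06,0.19,0.28,0.1],[-0.9,0.24,0,0.07,0.23,0.26,0.1],[-0.9,0.24,0,0.08,0.25,0.22,0.1],[0,0,0,0,0,0,0.1]],
  ],
)

```text
time_s: 6.98
tcp_pos: [0.523, -0.0383, 0.1581]
ee_rot: [[0.196, -0.954, 0.225], [0.565, 0.298, 0.77], [-0.802, -0.024, 0.597]]
wrist_force: [-0.0, -0.3, -2.7]
gripper_width: 0.25
```

```bash
cat >> h.py <<'E'
def st():
    s=r.sense();p=np.load('rack.npy');c,sn=np.cos(p[2]),np.sin(p[2]);R=np.array([[c,-sn],[sn,c]])
    t=s['tcp_pos'];print('rack tcp mm',(((t[:2]-p[:2])@R)*1e3).round(1),(t[2]*1e3).round(1))
    g=t+.051*s['ee_rot'][:,0];print('grasp rack',(((g[:2]-p[:2])@R)*1e3).round(1),(g[2]*1e3).round(1))
    x=s['ee_rot'][:,0];xr=np.r_[x[:2]@R,x[2]];y=s['ee_rot'][:,1];yr=np.r_[y[:2]@R,y[2]];print('x in rack',xr.round(3),'y in rack',yr.round(3),'pitch',np.degrees(np.arctan2(-xr[2],xr[0])).round(1));print(s['wrist_force'].round(1),s['joints'].round(0),s['time_s'],s['gripper_width'])
E
python3 - <<'E'
from h import *
st()
im,d=viewer.capture('scene');save('s3',cv2.resize(im[110:270,200:440],None,fx=3.3,fy=3.3))
E
```

```text
rack tcp mm [-100.     8.9] 158.1
grasp rack [-69.6   6.8] 117.3
x in rack [ 0.596 -0.041 -0.802] y in rack [ 0.037  0.999 -0.024] pitch 53.4
[-0.  -0.3 -2.7] [ -7.  22. -13. -45. -56.  17.] 6.975 0.25043507964121325
```

View pics/s3.png

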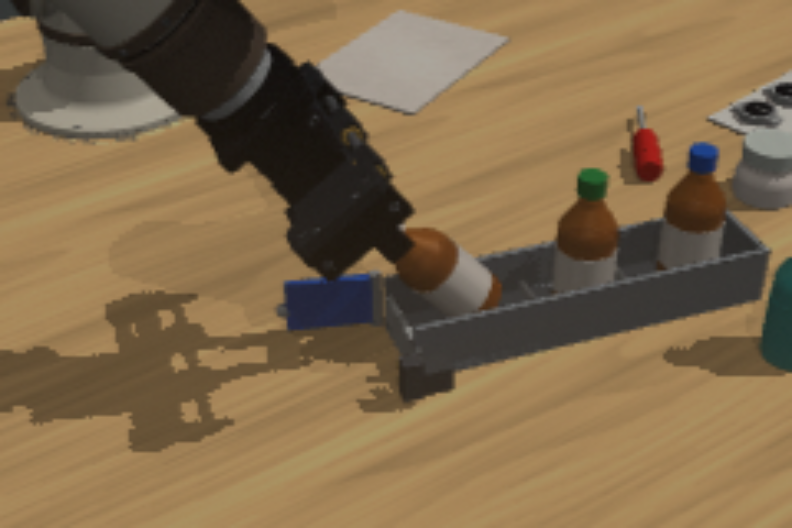

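The bottle is held by the cap at about 45°, with its base in the bay clear of the sill. Continue.

move_arm(
  series=[
    [[-0.9,0.24,0,0.09,0.28,0.18,0.1],[-0.9,0.24,0,0.09,0.3,0.14,0.1],[-0.9,0.24,0,0.09,0.31,0.1,0.1],[-0.9,0.24,0,0.1,0.33,0.05,0.1],[-0.6,0.16,0,0.07,0.22,0,0.1],[0,0,0,0,0,0,0.1]],
  ],
)

```text
time_s: 7.78
tcp_pos: [0.5466, 0.04, 0.1807]
ee_rot: [[0.035, -0.953, 0.299], [0.002, 0.3, 0.954], [-0.999, -0.033, 0.012]]
wrist_force: [-2.4, 0.6, 6.8]
gripper_width: 0.256
```

```bash

python3 - <<'E'
from h import *
st()
im,d=viewer.capture('scene');save('s4',cv2.resize(im[90:250,230:470],None,fx=3.3,fy=3.3))
E
```

```text
rack tcp mm [-18.3   6.7] 180.7
grasp rack [-17.7   5. ] 129.7
x in rack [ 0.011 -0.033 -0.999] y in rack [ 0.039  0.999 -0.033] pitch 89.4
[-2.4  0.6  6.8] [ 21.  20. -21.   1. -47. -39.] 7.775 0.25645298161203306
```

View pics/s4.png

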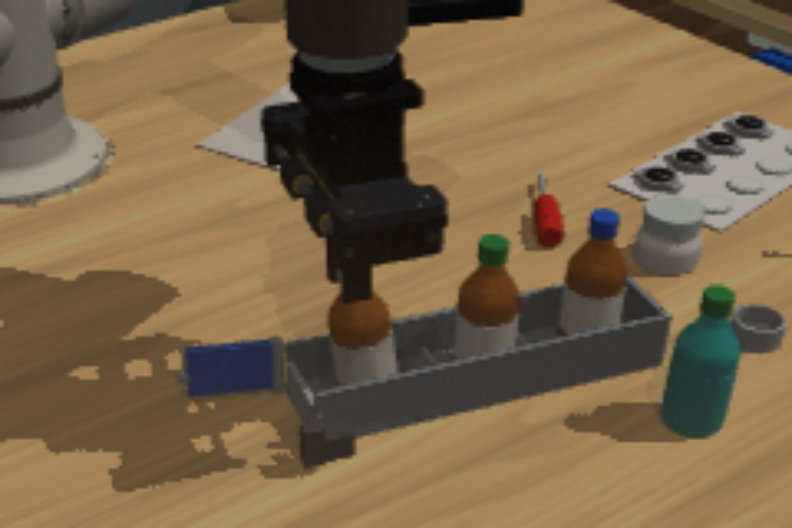

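The bottle is nearly upright (about 83°) inside its bay, and its low edge is touching the floor. I'll lift a little and finish the rotation.

move_arm(
  series=[
    [[0,0,0,0,0,0.09,0.1],[-0.4,0.3,0,0.05,0.16,0.02,0.1],[-0.4,0.2,0,0.05,0.17,0,0.1],[0,0,0,0,0,0,0.1],[0,0,0,0,0,0,0.1]],
  ],
)

```text
time_s: 8.45
tcp_pos: [0.5515, 0.0523, 0.1834]
ee_rot: [[-0.048, -0.95, 0.309], [-0.111, 0.313, 0.943], [-0.993, 0.011, -0.12]]
wrist_force: [1.9, 0.3, -1.3]
gripper_width: 0.259
```

```bash

python3 - <<'E'
from h import *
st()
im,d=viewer.capture('scene');save('s5',cv2.resize(im[110:230,260:440],None,fx=4.4,fy=4.4,interpolation=2))
im,d=viewer.capture('wrist');save('w5',im)
E
```

```text
rack tcp mm [-5.1  5.2] 183.4
grasp rack [-11.2   6.1] 132.7
x in rack [-0.119  0.017 -0.993] y in rack [0.053 0.999 0.011] pitch 96.9
[ 1.9  0.3 -1.3] [ 24.  23. -18.   6. -54. -46.] 8.45 0.25897446193313817
```

View pics/s5.png

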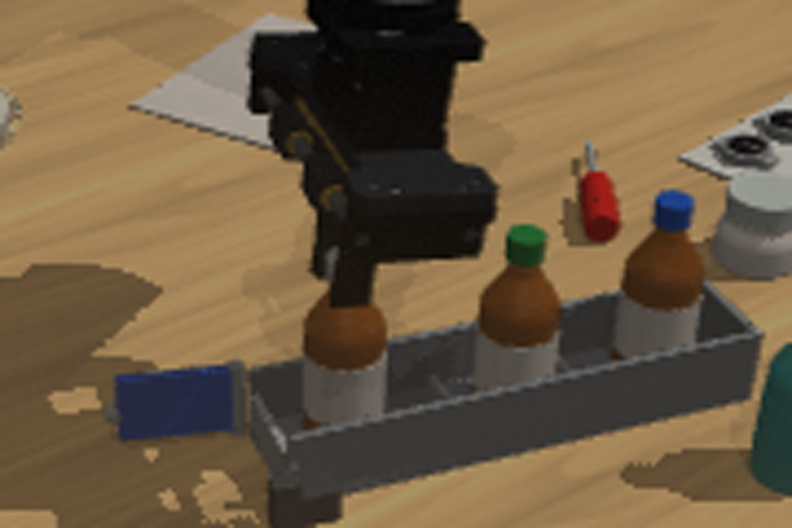

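View pics/w5.png

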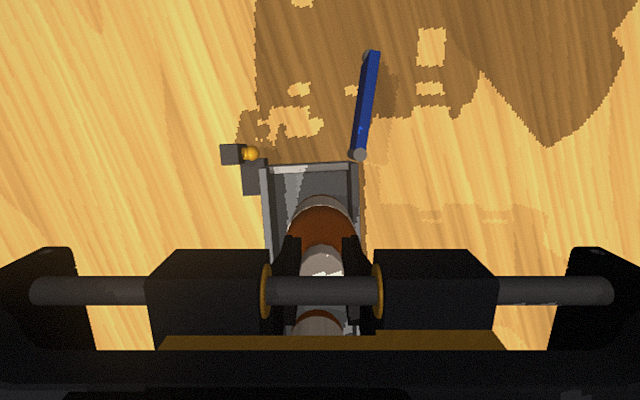

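The bottle hangs upright in the front bay. I'll centre it a little, then lower it to contact.

move_arm(
  series=[
    [[0,0,0,0.08,0.1,0,0.1],[0,0,0,0.03,0.03,-0.03,0.1],[0,0,0,0,0,-0.05,0.1],[0,0,0,0,0,0,0.1]],
  ],
)

```text
time_s: 9.05
tcp_pos: [0.557, 0.0594, 0.1797]
ee_rot: [[-0.051, -0.95, 0.31], [-0.112, 0.313, 0.943], [-0.992, 0.013, -0.122]]
wrist_force: [0.5, 0.9, -2.3]
gripper_width: 0.256
```

```bash

python3 - <<'E'
from h import *
st()
E
```

```text
rack tcp mm [3.2 1.7] 179.7
grasp rack [-3.   2.7] 129.1
x in rack [-0.121  0.02  -0.992] y in rack [0.053 0.998 0.013] pitch 97.0
[ 0.5  0.9 -2.3] [ 25.  23. -18.   6. -55. -46.] 9.05 0.25604996603777314
```

move_arm(
  series=[
    [[0,0,0,0,0,-0.04,0.1],[0,0,0,0,0,0,0.1]],
  ],
)

```text
time_s: 9.3
tcp_pos: [0.5573, 0.0594, 0.1798]
ee_rot: [[-0.049, -0.95, 0.309], [-0.113, 0.312, 0.943], [-0.992, 0.011, -0.123]]
wrist_force: [0.3, -0.2, -2.9]
gripper_width: 0.257
```

move_arm(
  series=[
    [[0,0,0,0,0,-0.04,0.1],[0,0,0,0,0,0,0.1]],
  ],
)

```text
time_s: 9.55
tcp_pos: [0.5577, 0.0592, 0.1797]
ee_rot: [[-0.047, -0.95, 0.307], [-0.115, 0.311, 0.944], [-0.992, 0.01, -0.124]]
wrist_force: [0.2, -0.8, -2.9]
gripper_width: 0.257
```

move_arm(
  series=[
    [[0,0,0,0,0,-0.08,0.1],[0,0,0,0,0,-0.06,0.1]],
  ],
)

```text
time_s: 9.8
tcp_pos: [0.5599, 0.0588, 0.1795]
ee_rot: [[-0.041, -0.952, 0.304], [-0.119, 0.307, 0.944], [-0.992, 0.003, -0.126]]
wrist_force: [-7.2, 0.6, 19.9]
gripper_width: 0.256
```

move_arm(
  series=[
    [[0,0,0,-0.02,0,0.03,0.1],[0,0,0,0,0,0,0.1]],
  ],
)

```text
time_s: 10.05
tcp_pos: [0.5584, 0.0589, 0.1808]
ee_rot: [[-0.041, -0.952, 0.304], [-0.118, 0.307, 0.944], [-0.992, 0.003, -0.125]]
wrist_force: [0.4, -0.4, -1.8]
gripper_width: 0.256
```

```bash

python3 - <<'E'
from h import *
st()
im,d=viewer.capture('scene');save('s6',cv2.resize(im[110:230,260:440],None,fx=4.4,fy=4.4,interpolation=2))
E
```

```text
rack tcp mm [3.1 0.2] 180.8
grasp rack [-3.2  0.7] 130.2
x in rack [-0.125  0.008 -0.992] y in rack [0.047 0.999 0.003] pitch 97.2
[ 0.4 -0.4 -1.8] [ 25.  23. -18.   6. -54. -47.] 10.05 0.25564828270467804
```

View pics/s6.png

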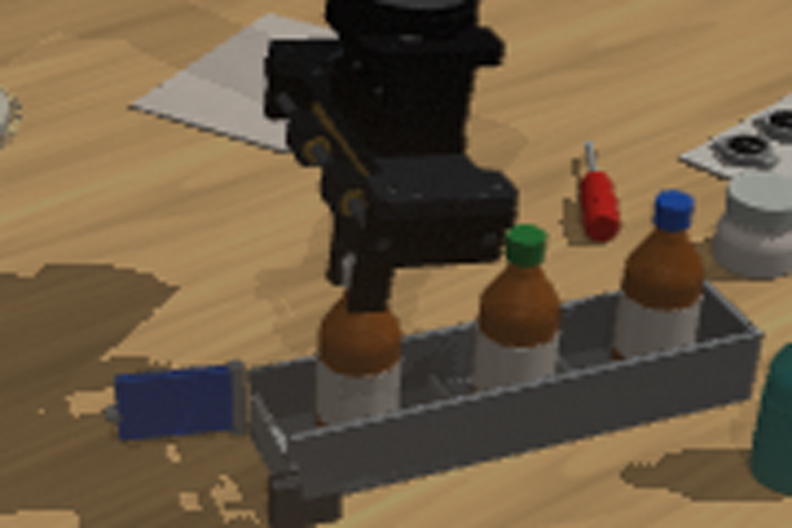

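The bottle stands in the bay, upright at image level and within a millimetre of the floor. Release.

move_arm(
  series=[
    [[0,0,0,0,0,0,0.35],[0,0,0,0,0,0,0.45],[0,0,0,0,0,0,0.6],[0,0,0,0,0,0,0.6],[0,0,0,0,0.04,0.3,0.7],[0,0,0,0,0.06,0.5,0.7],[0,0,0,0,0.1,0.9,0.7],[0,0,0,0,0,0,0.7]],
  ],
)

```text
time_s: 11.1
tcp_pos: [0.5583, 0.0708, 0.284]
ee_rot: [[-0.043, -0.952, 0.304], [-0.12, 0.307, 0.944], [-0.992, 0.004, -0.128]]
wrist_force: [-0.1, 0.4, 0.2]
gripper_width: 0.699
```

```bash

python3 - <<'E'
from h import *
st()
im,d=viewer.capture('scene');save('s7',cv2.resize(im[110:230,260:440],None,fx=4.4,fy=4.4,interpolation=2))
im,d=viewer.capture('top');save('t7',cv2.resize(im[110:270,140:360],None,fx=3.6,fy=3.6,interpolation=2))
im,d=viewer.capture('wrist');save('w7',im);np.save('w7.npy',d)
p=np.load('rack.npy');c,sn=np.cos(p[2]),np.sin(p[2]);R=np.array([[c,-sn],[sn,c]])
X,u,v=pts('wrist',d);q=(X[:,:2]-p[:2])@R
h=(X[:,2]>.115)&(X[:,2]<.14)&(np.abs(q[:,0])<.06)&(np.abs(q[:,1])<.04)
for lo,hi in((.128,.14),(.08,.11),(.05,.08)):
  h=(X[:,2]>lo)&(X[:,2]<hi)&(np.abs(q[:,0])<.06)&(np.abs(q[:,1])<.029);print(h.sum(),q[h].mean(0).round(4),q[h].min(0).round(4),q[h].max(0).round(4),X[h,2].max())
E
```

```text
rack tcp mm [14.6  3.4] 284.0
grasp rack [8.1 4. ] 233.5
x in rack [-0.127  0.01  -0.992] y in rack [0.047 0.999 0.004] pitch 97.3
[-0.1  0.4  0.2] [ 26.  18.  -9.   6. -68. -46.] 11.1 0.6994046590114631
612 [-0.0051  0.0029] [-0.0162 -0.0085] [0.0064 0.014 ] 0.13358018662805632
1251 [-0.0111  0.0036] [-0.0283 -0.0206] [0.0186 0.0265] 0.10741769636478626
119 [-0.0249  0.0048] [-0.029 -0.019] [-0.006   0.0272] 0.07991629083638302
```

View pics/s7.png

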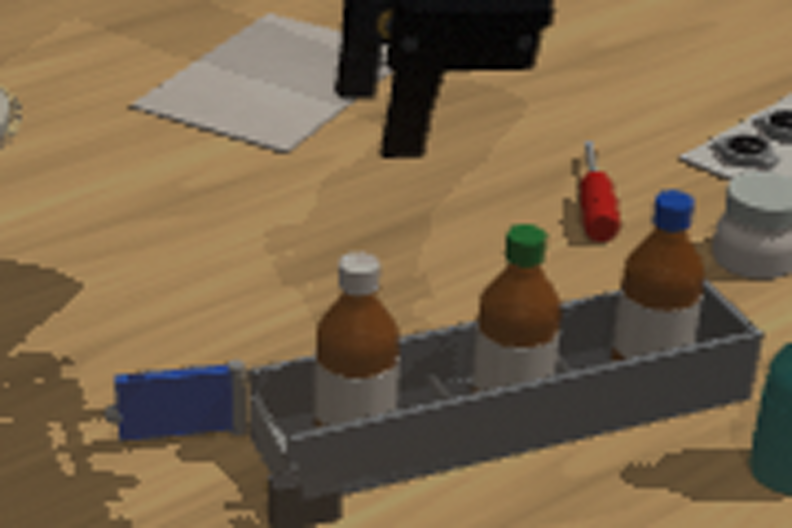

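View pics/w7.png

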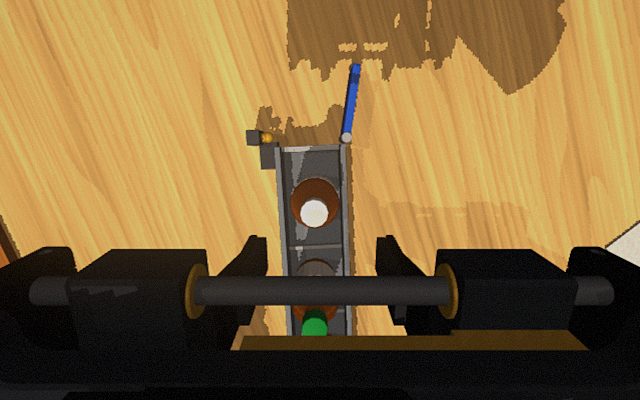

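The scene view shows the bottle standing upright with its white cap. Wrist depth puts the cap at rack (-5, 3) mm with its top at 133 mm, so step 1 is met. The gate is still open at wrist pixel (350,100). Now I'll close the fingers and move to the gate's outer side, which faces rack +y.

move_arm(
  series=[
    [[0,0,0,-0.5,-0.5,0,0.3],[0.7,-0.2,0,-0.5,-0.5,0,0],[0.9,-0.24,0,-0.5,-0.5,0,0],[0.9,-0.24,0,-0.5,-0.5,-0.3,0],[0,0,0,-0.1,0,-0.6,0],[0,0,0,0,0,0,0]],
  ],
)

```text
time_s: 12.0
tcp_pos: [0.4218, -0.0542, 0.2148]
ee_rot: [[0.03, -0.953, 0.302], [0.229, 0.301, 0.926], [-0.973, 0.042, 0.227]]
wrist_force: [0.5, -0.4, 0.9]
gripper_width: 0.102
```

```bash

python3 - <<'E'
from h import *
st()
im,d=viewer.capture('top');save('t8',cv2.resize(im[110:270,200:420],None,fx=3.6,fy=3.6,interpolation=2))
p=np.load('rack.npy');c,sn=np.cos(p[2]),np.sin(p[2]);R=np.array([[c,-sn],[sn,c]])
X,u,v=pts('top',d);q=(X[:,:2]-p[:2])@R
hs=cv2.cvtColor(im,cv2.COLOR_RGB2HSV)[v,u]
g=(hs[:,0]>105)&(hs[:,0]<130)&(hs[:,1]>120)&(q[:,0]>-.15)&(q[:,0]<-.05)&(abs(q[:,1]-.05)<.06)&(X[:,2]>.03)&(X[:,2]<.06)
G=q[g];print(g.sum(),G.min(0).round(3),G.max(0).round(3));
vx,vy,x0,y0=cv2.fitLine(G.astype(np.float32),2,0,.01,.01).ravel();print('gate line',vx,vy,x0,y0,'theta',270-np.degrees(np.arctan2(y0-.038,x0+.067)))
E
```

```text
rack tcp mm [-141.9  102.4] 214.8
grasp rack [-130.2  104. ] 165.2
x in rack [ 0.228  0.031 -0.973] y in rack [0.04  0.998 0.042] pitch 76.8
[ 0.5 -0.4  0.9] [  6.   8. -27. -16. -54. -15.] 12.0 0.1017060598287865Traceback (most recent call last):
  File "<stdin>", line 8, in <module>
    return umr_minimum(a, axis, None, out, keepdims, initial, where)
ValueError: zero-size array to reduction operation minimum which has no identity
```

View pics/t8.png

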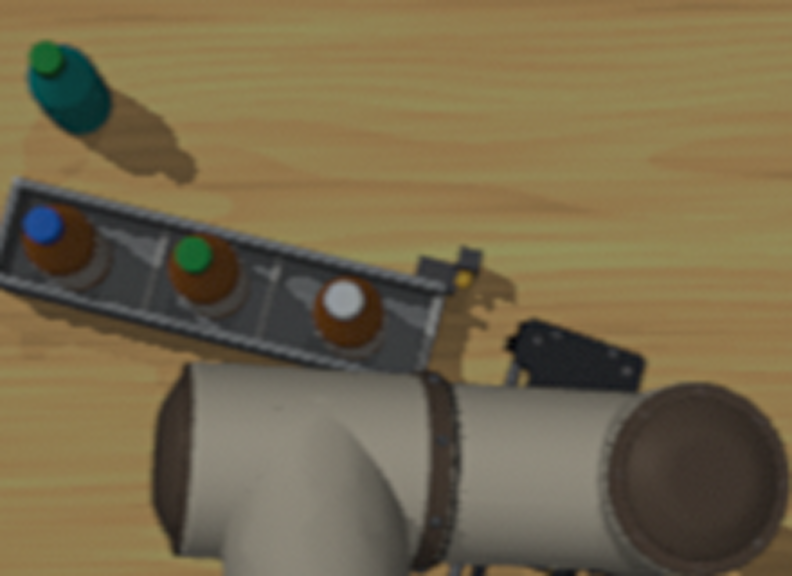

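The arm hides the gate here. All three bottles stand, with the white cap at crop (344,298). From the first top view the gate was open about 102°. I'll descend beside its outer face.

move_arm(
  series=[
    [[0,0,0,0,0,-0.6,0],[0,0,0,0,0,-0.7,0],[0,0,0,0,0,-0.5,0],[0,0,0,0,0,-0.2,0],[0,0,0,0,0,0,0]],
  ],
)

```text
time_s: 12.68
tcp_pos: [0.4314, -0.0514, 0.0985]
ee_rot: [[0.044, -0.957, 0.287], [0.226, 0.29, 0.93], [-0.973, 0.024, 0.229]]
wrist_force: [-0.3, -0.1, 0.1]
gripper_width: 0.004
```

```bash

python3 - <<'E'
from h import *
st()
im,d=viewer.capture('wrist');save('w9',im)
im,d=viewer.capture('scene');save('s9',cv2.resize(im[110:270,200:440],None,fx=3.3,fy=3.3))
E
```

```text
rack tcp mm [-136.6   93.9] 98.5
grasp rack [-124.9   94.7] 48.9
x in rack [ 0.23   0.017 -0.973] y in rack [0.029 0.999 0.024] pitch 76.7
[-0.3 -0.1  0.1] [  6.  19. -32. -21. -37.  -6.] 12.675 0.004093399309636698
```

View pics/w9.png

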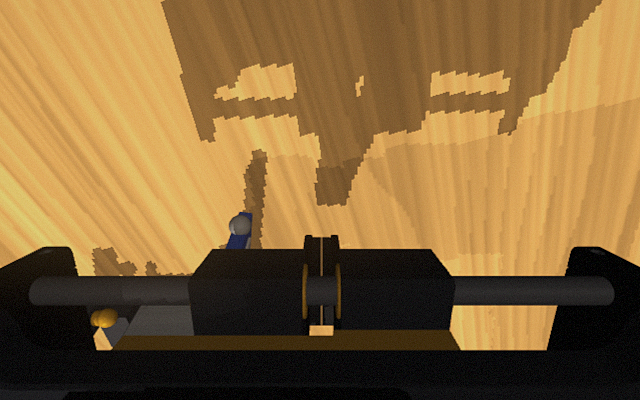

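View pics/s9.png

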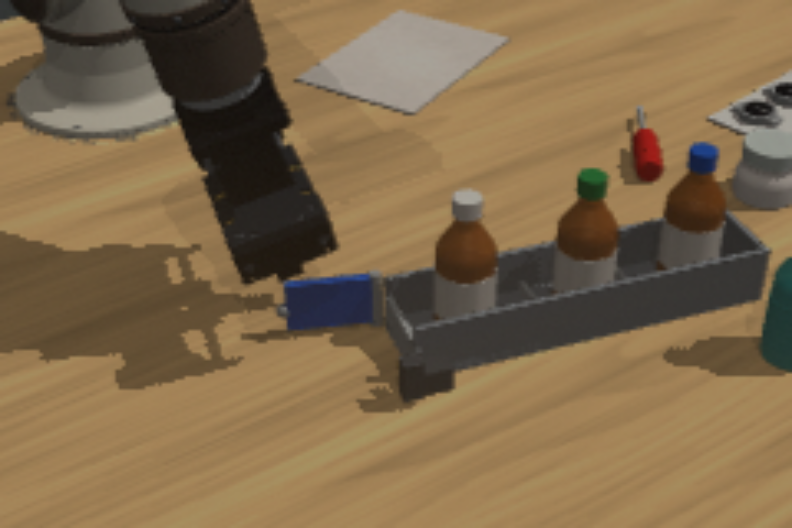

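The closed fingers are on the robot side of the gate. Sweep it round.

move_arm(
  series=[
    [[0,0,0,0.29,-0.08,-0.08,0],[0,0,0,0.29,-0.08,0,0],[0,0,0,0.2,-0.07,0,0],[0,0,0,0.2,-0.07,0,0],[0,0,0,0.25,0.03,0,0],[0,0,0,0.25,0.04,0,0],[0,0,0,0,0,0,0]],
  ],
)

```text
time_s: 13.65
tcp_pos: [0.5259, -0.0651, 0.0998]
ee_rot: [[0.053, -0.958, 0.283], [0.227, 0.288, 0.93], [-0.972, 0.015, 0.233]]
wrist_force: [-0.4, 1.0, 0.2]
gripper_width: 0.005
```

```bash

python3 - <<'E'
from h import *
st()
im,d=viewer.capture('wrist');save('w10',im)
im,d=viewer.capture('scene');save('s10',cv2.resize(im[110:270,200:440],None,fx=3.3,fy=3.3))
E
```

```text
rack tcp mm [-125.1   -1. ] 99.8
grasp rack [-113.2   -0.5] 50.3
x in rack [ 0.233  0.008 -0.972] y in rack [0.027 1.    0.015] pitch 76.5
[-0.4  1.   0.2] [  4.  26. -20. -19. -42.  -6.] 13.65 0.0047986507731646024
```

View pics/s10.png

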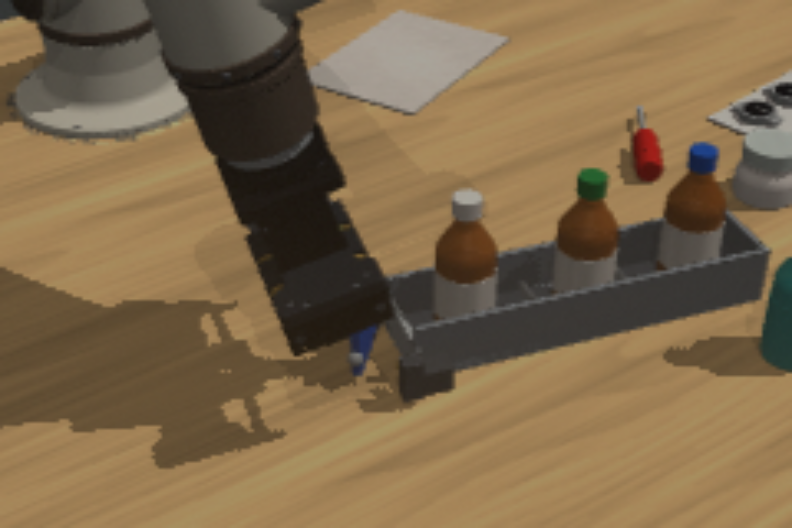

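View pics/w10.png

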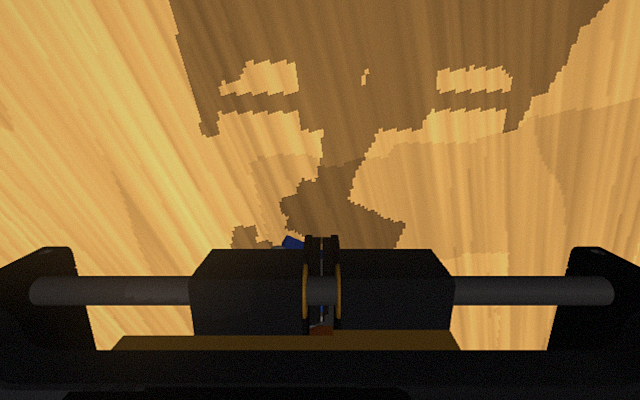

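The gate (scene crop 362,350) has swung to roughly 30–35° ahead of the fingers. Continue toward shut.

move_arm(
  series=[
    [[0,0,0,0.13,0.1,-0.12,0],[0,0,0,0.11,0.11,0,0],[0,0,0,0,0,0,0]],
  ],
)

```text
time_s: 14.12
tcp_pos: [0.5391, -0.0516, 0.0918]
ee_rot: [[0.051, -0.957, 0.284], [0.227, 0.288, 0.93], [-0.972, 0.017, 0.232]]
wrist_force: [-0.1, -0.8, 0.5]
gripper_width: 0.003
```

```bash

python3 - <<'E'
from h import *
st()
E
```

```text
rack tcp mm [-108.6  -10.2] 91.8
grasp rack [-96.7  -9.6] 42.2
x in rack [ 0.233  0.01  -0.972] y in rack [0.027 0.999 0.017] pitch 76.5
[-0.1 -0.8  0.5] [  5.  27. -18. -20. -42.  -7.] 14.125 0.0027273572873372535
```

move_arm(
  series=[
    [[0,0,0,0.02,0.08,0,0],[0,0,0,0.02,0.08,0,0],[0,0,0,0.02,0.08,0,0]],
  ],
)

```text
time_s: 14.5
tcp_pos: [0.5427, -0.0411, 0.0919]
ee_rot: [[0.051, -0.958, 0.283], [0.22, 0.287, 0.932], [-0.974, 0.015, 0.226]]
wrist_force: [0.1, -7.0, -0.4]
gripper_width: 0.007
```

```bash

python3 - <<'E'
from h import *
st()
E
```

```text
rack tcp mm [-97.5 -10.8] 91.9
grasp rack [-86.  -10.4] 42.2
x in rack [ 0.226  0.008 -0.974] y in rack [0.026 1.    0.015] pitch 76.9
[ 0.1 -7.  -0.4] [  6.  28. -18. -19. -41.  -9.] 14.5 0.0074380394670790365
```

Riding onto the catch (7 N). Continue gently.

move_arm(
  series=[
    [[0,0,0,0.02,0.1,0,0],[0,0,0,0.02,0.1,0,0]],
  ],
)

```text
time_s: 14.75
tcp_pos: [0.544, -0.0367, 0.0922]
ee_rot: [[0.049, -0.959, 0.28], [0.208, 0.284, 0.936], [-0.977, 0.013, 0.213]]
wrist_force: [-3.4, -29.1, 3.3]
gripper_width: 0.003
```

```bash

python3 - <<'E'
from h import *
st()
E
```

```text
rack tcp mm [-92.9 -11. ] 92.2
grasp rack [-82.  -10.6] 42.4
x in rack [ 0.214  0.008 -0.977] y in rack [0.022 1.    0.013] pitch 77.7
[ -3.4 -29.1   3.3] [  7.  27. -19. -18. -41. -11.] 14.75 0.0025334258017940597
```

29 N at the expected shut position, so the gate is on its stop. Back off, lift and look.

move_arm(
  series=[
    [[0,0,0,-0.05,-0.2,0,0],[0,0,0,-0.15,-0.6,0,0],[0,0,0,-0.2,-0.7,0.5,0],[0,0,0,-0.2,-0.7,0.9,0],[0,0,0,0,-0.5,0.9,0],[0,0,0,0,0,0,0]],
  ],
)

```text
time_s: 15.5
tcp_pos: [0.5071, -0.1996, 0.2298]
ee_rot: [[0.05, -0.959, 0.28], [0.208, 0.284, 0.936], [-0.977, 0.012, 0.213]]
wrist_force: [0.6, 0.0, 0.0]
gripper_width: 0.006
```

```bash

python3 - <<'E'
from h import *
st()
im,d=viewer.capture('wrist');save('w11',im)
p=np.load('rack.npy');c,sn=np.cos(p[2]),np.sin(p[2]);R=np.array([[c,-sn],[sn,c]])
for cam in('wrist','top'):
  if cam=='top': im,d=viewer.capture('top');save('t11',cv2.resize(im[110:270,180:400],None,fx=3.6,fy=3.6,interpolation=2))
  X,u,v=pts(cam,d);q=(X[:,:2]-p[:2])@R
  g=(X[:,2]>.02)&(X[:,2]<.056)&(q[:,1]>-.03)&(q[:,1]<.03)&(q[:,0]>-.1)&(q[:,0]<-.0625)
  for lo in(-.03,-.015,0,.015):
    h=g&(q[:,1]>lo)&(q[:,1]<lo+.015);
    if h.sum():print(cam,lo,h.sum(),np.percentile(q[h,0],[5,50,95]).round(4))
  for lo,hi in((.128,.14),(.08,.11)):
    h=(X[:,2]>lo)&(X[:,2]<hi)&(np.abs(q[:,0])<.06)&(np.abs(q[:,1])<.029)
    if h.sum():print(h.sum(),q[h].mean(0).round(4),X[h,2].max())
im,d=viewer.capture('scene');save('s11',cv2.resize(im[110:270,220:460],None,fx=3.3,fy=3.3))
E
```

```text
rack tcp mm [-259.8  -18. ] 229.8
grasp rack [-248.9  -17.7] 180.0
x in rack [ 0.214  0.007 -0.977] y in rack [0.023 1.    0.012] pitch 77.7
[0.6 0.  0. ] [-10.  19. -10. -14. -62.   1.] 15.5 0.006238512243231987
wrist -0.03 14 [-0.0719 -0.0703 -0.0654]
top -0.03 24 [-0.0728 -0.069  -0.0645]
top -0.015 27 [-0.0722 -0.0682 -0.0636]
top 0 29 [-0.072  -0.0678 -0.0629]
top 0.015 24 [-0.0713 -0.067  -0.0631]
69 [-0.0037  0.0022] 0.13518512822532647
221 [-0.0059  0.0067] 0.10970221391854973
```

View pics/s11.png

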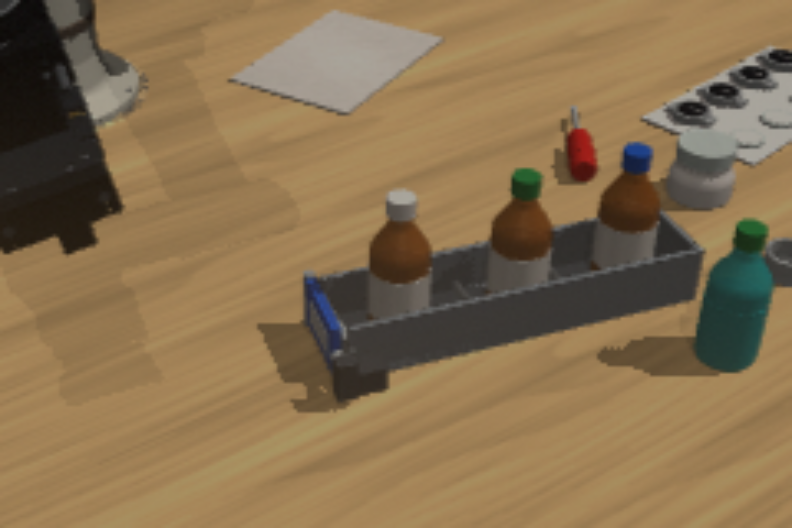

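View pics/w11.png

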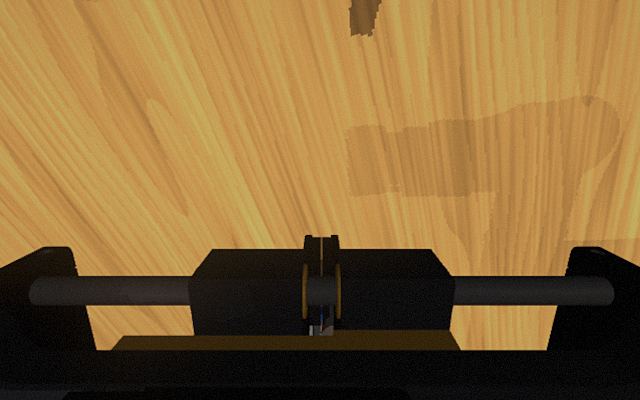

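Scene view: gate shut (322,322), all bottles upright. I'll measure the gate angle from a closer wrist view, since the top-view precision (~0.03 rad) is too coarse.

move_arm(
  series=[
    [[0,0,0,0.1,0.3,0.7,0],[0,0,0,0.15,0.7,0.6,0],[0,0,0,0.15,0.8,0,0],[0,0,0,0.15,0.8,0,0],[-0.6,0.16,0,0.15,0.8,0,0],[-0.6,0.16,0,0.1,0.3,0,0],[0,0,0,0,0,0,0]],
  ],
)

```text
time_s: 16.52
tcp_pos: [0.5491, 0.0388, 0.291]
ee_rot: [[-0.031, -0.958, 0.284], [0.044, 0.283, 0.958], [-0.999, 0.043, 0.033]]
wrist_force: [-0.6, -0.5, -0.5]
gripper_width: 0.007
```

```bash

python3 - <<'E'
from h import *
st()
im,d=viewer.capture('wrist');save('w12',im);save('w12c',cv2.resize(im[90:240,220:420],None,fx=4,fy=4,interpolation=2))
p=np.load('rack.npy');c,sn=np.cos(p[2]),np.sin(p[2]);R=np.array([[c,-sn],[sn,c]])
X,u,v=pts('wrist',d);q=(X[:,:2]-p[:2])@R
# wall directions
for k in(-1,1):
  h=(abs(X[:,2]-.05)<.003)&(q[:,0]>-.05)&(q[:,0]<.12)&(abs(q[:,1]-k*.034)<.006)
  vx,vy,x0,y0=cv2.fitLine(q[h].astype(np.float32),2,0,.01,.01).ravel();print('wall',k,h.sum(),vy/vx,y0)
h=(abs(X[:,2]-.034)<.003)&(abs(q[:,1])<.028)&(abs(q[:,0]+.058)<.006)
if h.sum()>10:
  vx,vy,x0,y0=cv2.fitLine(q[h].astype(np.float32),2,0,.01,.01).ravel();print('sill',h.sum(),vx/vy,x0,y0)
h=(X[:,2]>.049)&(X[:,2]<.056)&(q[:,1]>-.034)&(q[:,1]<.033)&(abs(q[:,0]+.069)<.009)
vx,vy,x0,y0=cv2.fitLine(q[h].astype(np.float32),2,0,.01,.01).ravel();print('gate top',h.sum(),vx/vy,x0,y0, 'theta by hinge',(-(x0+.067))/(.038-y0))
E
```

```text
rack tcp mm [-18.8   3.9] 291.0
grasp rack [-17.   6.] 240.1
x in rack [ 0.034  0.042 -0.999] y in rack [0.022 0.999 0.043] pitch 88.0
[-0.6 -0.5 -0.5] [ 20.  16.  -8.  -3. -67. -35.] 16.525 0.006871934781017429
wall -1 568 -0.0007753845 -0.033809263
wall 1 574 0.002367234 0.033897214
sill 301 0.0027473795 -0.057800006 -4.6167475e-05
gate top 543 0.047715783 -0.06833021 -0.0007802942 theta by hinge 0.03430123
```

View pics/w12c.png

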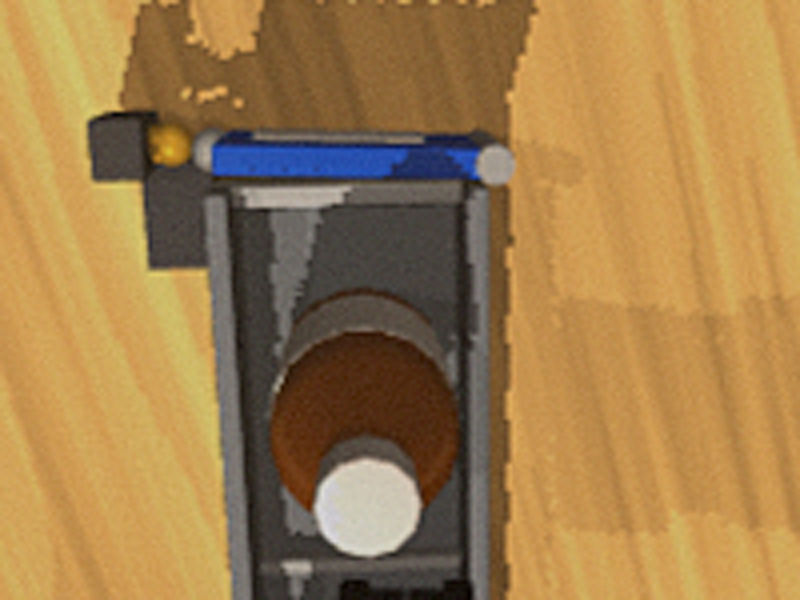

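The close view shows the gate ball (207,152) just inside the yellow sprung ball (170,146), but the panel is still about 0.045 rad off square with the sill. That isn't shut enough, so I'll go back and push harder.

move_arm(
  series=[
    [[0,0,0,-0.1,-0.7,0,0],[0.9,-0.24,0,-0.1,-0.7,0,0],[0.5,-0.13,0,-0.1,-0.7,-0.2,0],[0,0,0,0,0,-0.8,0],[0,0,0,0,0,-0.9,0],[0,0,0,0,0,-0.8,0],[0,0,0,0,0,-0.5,0],[0,0,0,0,0,0,0]],
  ],
)

```text
time_s: 17.58
tcp_pos: [0.5245, -0.0982, 0.0905]
ee_rot: [[0.024, -0.957, 0.29], [0.25, 0.287, 0.925], [-0.968, 0.05, 0.246]]
wrist_force: [0.2, 0.4, 0.1]
gripper_width: 0.006
```

```bash

python3 - <<'E'
from h import *
st()
E
```

```text
rack tcp mm [-157.4   -8.2] 90.5
grasp rack [-144.8   -6.1] 41.1
x in rack [ 0.247  0.042 -0.968] y in rack [0.026 0.998 0.05 ] pitch 75.7
[0.2 0.4 0.1] [ -1.  28. -17. -21. -45.  -2.] 17.575 0.0063614538508718595
```

move_arm(
  series=[
    [[0,0,0,0.17,0.38,0,0],[0,0,0,0.17,0.36,0,0],[0,0,0,0,0,0,0]],
  ],
)

```text
time_s: 17.95
tcp_pos: [0.5464, -0.055, 0.094]
ee_rot: [[0.03, -0.956, 0.293], [0.25, 0.291, 0.924], [-0.968, 0.045, 0.248]]
wrist_force: [0.9, -0.1, -0.1]
gripper_width: 0.005
```

```bash

python3 - <<'E'
from h import *
st()
E
```

```text
rack tcp mm [-110.  -18.] 94.0
grasp rack [-97.3 -16.2] 44.7
x in rack [ 0.249  0.037 -0.968] y in rack [0.03  0.999 0.045] pitch 75.6
[ 0.9 -0.1 -0.1] [  4.  28. -16. -21. -45.  -6.] 17.95 0.005240439350703559
```

move_arm(
  series=[
    [[0,0,0,0.02,0.1,0,0],[0,0,0,0.02,0.1,0,0]],
  ],
)

```text
time_s: 18.2
tcp_pos: [0.5489, -0.044, 0.0958]
ee_rot: [[0.033, -0.955, 0.293], [0.25, 0.292, 0.923], [-0.968, 0.043, 0.248]]
wrist_force: [-0.0, -4.8, -1.4]
gripper_width: 0.002
```

move_arm(
  series=[
    [[0,0,0,0.03,0.12,0,0]],
  ],
)

```text
time_s: 18.32
tcp_pos: [0.5501, -0.0403, 0.096]
ee_rot: [[0.031, -0.956, 0.291], [0.244, 0.29, 0.925], [-0.969, 0.042, 0.242]]
wrist_force: [-3.6, -27.9, 2.1]
gripper_width: 0.001
```

move_arm(
  series=[
    [[0,0,0,0.03,0.12,0,0]],
  ],
)

```text
time_s: 18.45
tcp_pos: [0.5504, -0.0394, 0.0961]
ee_rot: [[0.028, -0.957, 0.289], [0.234, 0.287, 0.929], [-0.972, 0.042, 0.232]]
wrist_force: [-5.8, -32.8, 4.5]
gripper_width: 0.006
```

```bash

python3 - <<'E'
from h import *
st()
E
```

```text
rack tcp mm [-93.9 -17.9] 96.1
grasp rack [-82.  -16.1] 46.5
x in rack [ 0.233  0.035 -0.972] y in rack [0.026 0.999 0.042] pitch 76.5
[ -5.8 -32.8   4.5] [  6.  28. -16. -19. -44.  -9.] 18.45 0.006370180876243084
```

```bash

python3 - <<'E'
from h import *
im,d=viewer.capture('scene');save('s13',cv2.resize(im[150:260,250:400],None,fx=5,fy=5,interpolation=2))
st()
E
```

```text
rack tcp mm [-94.  -17.9] 96.1
grasp rack [-82.2 -16.1] 46.5
x in rack [ 0.233  0.035 -0.972] y in rack [0.026 0.999 0.042] pitch 76.5
[ -3.6 -27.5   3.5] [  6.  28. -16. -19. -44.  -9.] 18.5 0.0038414034169168675
```

View pics/s13.png

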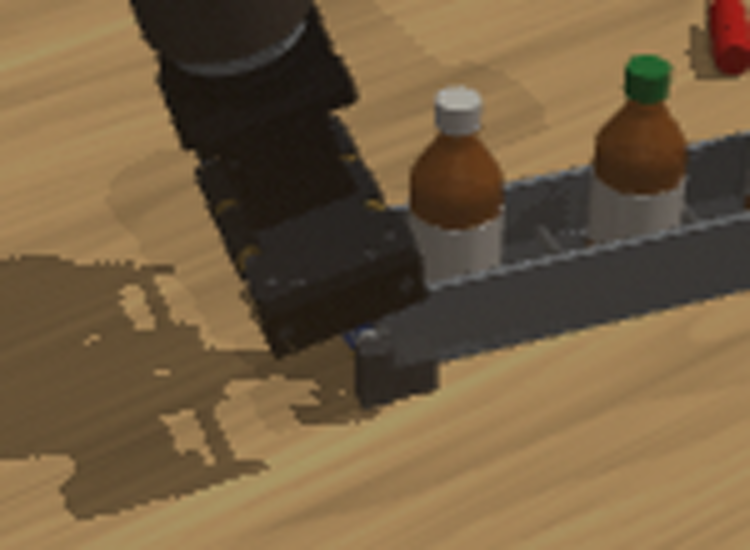

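move_arm(
  series=[
    [[0,0,0,-0.05,-0.2,0,0],[0,0,0,-0.15,-0.7,0,0],[0,0,0,0,0,0.9,0],[-0.8,0.2,0,0,0,0.9,0],[-0.6,0.15,0,0,0.1,0.7,0],[0,0,0,0.2,0.8,0.1,0],[0,0,0,0.2,0.8,0,0],[0,0,0,0.1,0.5,0,0],[0,0,0,0,0,0,0]],
  ],
)

```text
time_s: 19.62
tcp_pos: [0.566, 0.0393, 0.2582]
ee_rot: [[-0.02, -0.952, 0.305], [0.039, 0.304, 0.952], [-0.999, 0.031, 0.031]]
wrist_force: [-0.1, -0.0, -0.2]
gripper_width: 0.002
```

```bash

python3 - <<'E'
from h import *
st()
im,d=viewer.capture('wrist');save('w14',im);save('w14c',cv2.resize(im[60:210,220:420],None,fx=4,fy=4,interpolation=2));np.save('w14im.npy',im);np.save('w14d.npy',d);np.save('w14p.npy',viewer.camera_params('wrist')['pose'])
p=np.load('rack.npy');c,sn=np.cos(p[2]),np.sin(p[2]);R=np.array([[c,-sn],[sn,c]])
X,u,v=pts('wrist',d);q=(X[:,:2]-p[:2])@R
hs=cv2.cvtColor(im,cv2.COLOR_RGB2HSV)[v,u]
blue=(hs[:,0]>105)&(hs[:,0]<130)&(hs[:,1]>120)
def fit(n,h):
  if h.sum()>10:
    vx,vy,x0,y0=cv2.fitLine(q[h].astype(np.float32),2,0,.01,.01).ravel();print(n,h.sum(),vx/vy,vy/vx,x0,y0)
for k in(-1,1): fit('wall',(abs(X[:,2]-.05)<.003)&(q[:,0]>-.05)&(q[:,0]<.12)&(abs(q[:,1]-k*.034)<.006))
fit('sill',(abs(X[:,2]-.034)<.003)&(abs(q[:,1])<.028)&(abs(q[:,0]+.058)<.006))
g=blue&(X[:,2]>.049)&(X[:,2]<.056)&(q[:,0]<-.05)
fit('gate',g)
for lo in np.arange(-.035,.035,.01):
  h=g&(q[:,1]>lo)&(q[:,1]<lo+.01)
  if h.sum():print(round(lo,3),h.sum(),q[h,0].min().round(4),q[h,0].mean().round(4),q[h,0].max().round(4))
E
```

```text
rack tcp mm [-13.9 -12.3] 258.2
grasp rack [-12.2 -10.7] 207.3
x in rack [ 0.032  0.03  -0.999] y in rack [0.044 0.999 0.031] pitch 88.1
[-0.1 -0.  -0.2] [ 19.  18.  -9.  -3. -63. -36.] 19.625 0.0024822041628364423
wall 612 -952.5559 -0.0010498072 -0.0014969921 -0.03397528
wall 607 -239.93019 -0.004167879 0.0012814667 0.03350141
sill 368 0.0018500865 540.51526 -0.05813117 0.0003072059
gate 640 0.041829716 23.90645 -0.06886858 -0.0012377655
-0.035 89 -0.0737 -0.0701 -0.0663
-0.025 98 -0.0733 -0.0697 -0.0659
-0.015 99 -0.0731 -0.0692 -0.0654
-0.005 98 -0.0725 -0.0687 -0.0649
0.005 96 -0.072 -0.0683 -0.0645
0.015 91 -0.0715 -0.068 -0.0641
0.025 69 -0.0711 -0.0677 -0.0634
```

View pics/w14c.png

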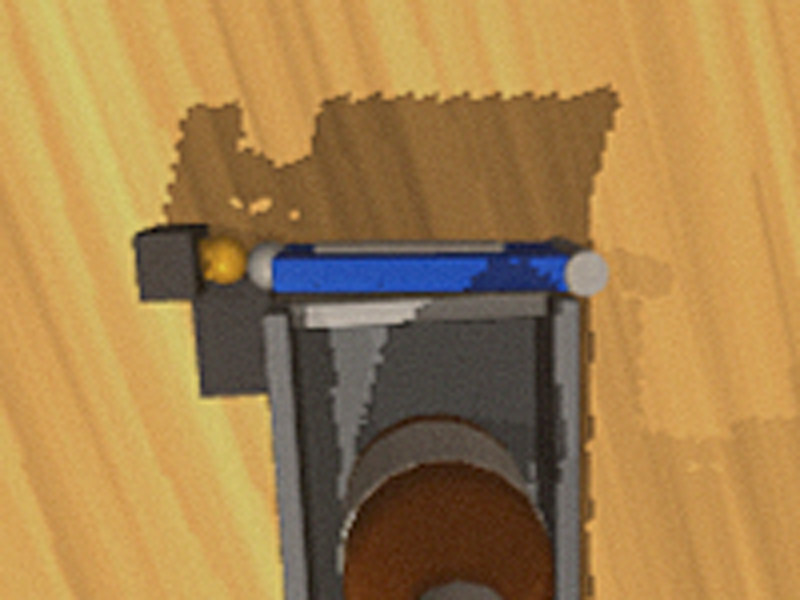

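The blue-only depth fit, compared with the sill, again gives about 0.04 rad. Wait a second and re-measure, to see whether the spring is still drawing it in.

```bash
cat >> h.py <<'E'
def gate(cam='wrist',n=1):
    p=np.load('rack.npy');c,sn=np.cos(p[2]),np.sin(p[2]);R=np.array([[c,-sn],[sn,c]])
    out=[]
    for _ in range(n):
        im,d=viewer.capture(cam)
        X,u,v=pts(cam,d);q=(X[:,:2]-p[:2])@R
        hs=cv2.cvtColor(im,cv2.COLOR_RGB2HSV)[v,u]
        blue=(hs[:,0]>105)&(hs[:,0]<130)&(hs[:,1]>120)
        def fit(h): 
            vx,vy,x0,y0=cv2.fitLine(q[h].astype(np.float32),2,0,.01,.01).ravel();return vx,vy,x0,y0
        w=[]
        for k in(-1,1):
            a=fit((abs(X[:,2]-.05)<.003)&(q[:,0]>-.05)&(q[:,0]<.12)&(abs(q[:,1]-k*.034)<.006));w.append(a[1]/a[0])
        s=fit((abs(X[:,2]-.034)<.003)&(abs(q[:,1])<.028)&(abs(q[:,0]+.058)<.006))
        g=fit(blue&(X[:,2]>.049)&(X[:,2]<.056)&(abs(q[:,0]+.069)<.02)&(abs(q[:,1])<.034))
        out.append((-np.mean(w),s[0]/s[1],g[0]/g[1]))
        print('walls,sill,gate',np.round(out[-1],4),'t',r.sense()['time_s'])
E
python3 -c "
from h import *
gate(n=2)"
```

```text
walls,sill,gate [0.0021 0.0037 0.0341] t 19.725
walls,sill,gate [0.0029 0.0014 0.0324] t 19.775
```

move_arm(
  series=[
    [[0,0,0,0,0,0,0],[0,0,0,0,0,0,0],[0,0,0,0,0,0,0],[0,0,0,0,0,0,0],[0,0,0,0,0,0,0],[0,0,0,0,0,0,0]],
  ],
)

```text
time_s: 20.52
tcp_pos: [0.565, 0.0339, 0.2579]
ee_rot: [[-0.022, -0.95, 0.313], [0.038, 0.312, 0.949], [-0.999, 0.033, 0.03]]
wrist_force: [0.8, -0.5, 0.8]
gripper_width: 0.004
```

```bash
python3 -c "
from h import *
gate(n=2)"
```

```text
walls,sill,gate [-0.0024 -0.0012  0.0294] t 20.575
walls,sill,gate [-0.0024 -0.0012  0.0303] t 20.625
```

```bash
python3 - <<'E'
from h import *
im,d=viewer.capture('wrist');K=np.array(viewer.camera_params('wrist')['mtx']);T=np.array(viewer.camera_params('wrist')['pose'])
np.savez('v15.npz',im=im,d=d,T=T,K=K)
p=np.load('rack.npy');c,sn=np.cos(p[2]),np.sin(p[2]);R=np.array([[c,-sn],[sn,c]])
X,u,v=pts('wrist',d);q=(X[:,:2]-p[:2])@R
hs=cv2.cvtColor(im,cv2.COLOR_RGB2HSV)[v,u]
blue=(hs[:,0]>105)&(hs[:,0]<130)&(hs[:,1]>120)&(abs(q[:,0]+.069)<.02)
print('gate z pct',np.percentile(X[blue,2],[1,5,25,50,75,95,99]).round(4))
w=(abs(X[:,2]-.05)<.004)&(q[:,0]>-.05)&(abs(abs(q[:,1])-.034)<.003);print('wall z',np.median(X[w,2]))
F=6;v0,u0=70,230;cr=cv2.resize(im[v0:v0+95,u0:u0+130],None,fx=F,fy=F,interpolation=cv2.INTER_NEAREST).copy()
def pj(a,b,z):
    w=np.r_[p[:2]+R@[a,b],z];x=K@(T[:3,:3].T@(w-T[:3,3]));x=x[:2]/x[2];return tuple(int(round(t)) for t in ((x-[u0,v0]+.5)*F))
cr0=cr.copy()
for th,col in((0,(255,255,0)),(.04,(255,0,0))):
    U=np.array([-np.sin(th),-np.cos(th)]);N=np.array([-np.cos(th),np.sin(th)]);H=np.array([-.067,.038])
    for s in(-1,1):
        a=H+.003*U+s*.004*N;b=H+.072*U+s*.004*N
        cv2.line(cr,pj(*a,.052),pj(*b,.052),col,1)
for k in(-1,1):
    for o in(.031,.037): cv2.line(cr,pj(-.061,k*o,.05),pj(.0,k*o,.05),(0,255,0),1)
cv2.line(cr,pj(-.061,-.037,.05),pj(-.061,.037,.05),(0,255,0),1)
save('ov15',cr)
E
```

```text
gate z pct [0.0156 0.0462 0.052  0.053  0.2802 0.2956 0.3009]
wall z 0.050301172055658955
```

View pics/ov15.png

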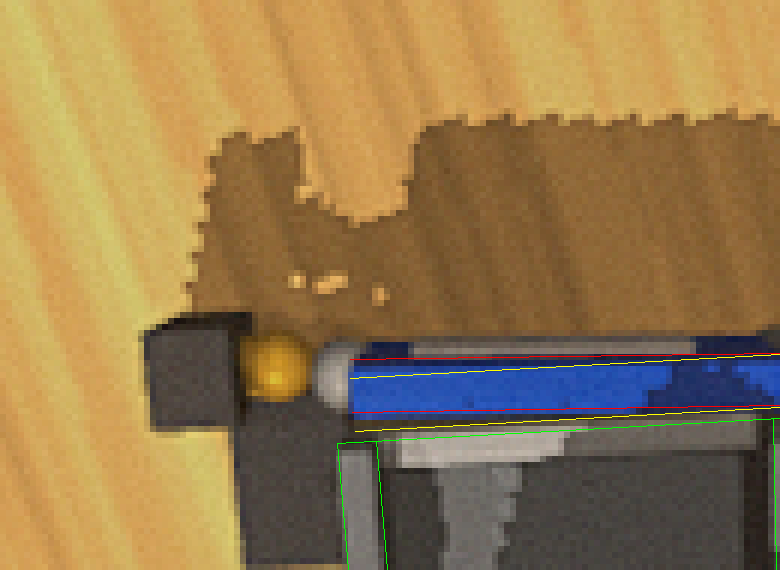

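The overlay shows the panel's inner blue edge following the red 0.04 rad line, not the yellow 0 line. The rack overlay (green) fits. Probably the panel rebounded from the stop when I pulled off fast after about 30 N. I'll push again more gently and release slowly.

move_arm(
  series=[
    [[0,0,0,-0.1,-0.7,0,0],[0.9,-0.24,0,-0.15,-0.7,0,0],[0.5,-0.13,0,-0.15,-0.6,-0.2,0],[0,0,0,0,0,-0.8,0],[0,0,0,0,0,-0.9,0],[0,0,0,0,0,-0.8,0],[0,0,0,0,0,-0.1,0],[0,0,0,0,0,0,0]],
  ],
)

```text
time_s: 21.68
tcp_pos: [0.5428, -0.0898, 0.0893]
ee_rot: [[0.042, -0.953, 0.301], [0.235, 0.302, 0.924], [-0.971, 0.032, 0.237]]
wrist_force: [-0.0, -0.4, 1.1]
gripper_width: 0.002
```

```bash

python3 - <<'E'
from h import *
st()
E
```

```text
rack tcp mm [-144.6  -23.7] 89.3
grasp rack [-132.4  -22.6] 39.8
x in rack [ 0.238  0.021 -0.971] y in rack [0.041 0.999 0.032] pitch 76.2
[-0.  -0.4  1.1] [  1.  29. -16. -20. -44.  -4.] 21.675 0.0017502623234031645
```

move_arm(
  series=[
    [[0,0,0,0.03,0.32,0,0],[0,0,0,0.03,0.28,0,0],[0,0,0,0,0,0,0]],
  ],
)

```text
time_s: 22.05
tcp_pos: [0.5493, -0.0508, 0.0944]
ee_rot: [[0.051, -0.954, 0.297], [0.235, 0.3, 0.924], [-0.971, 0.023, 0.24]]
wrist_force: [-0.2, 0.4, 0.4]
gripper_width: 0.006
```

```bash

python3 - <<'E'
from h import *
st()
E
```

```text
rack tcp mm [-105.2  -19.8] 94.4
grasp rack [-92.9 -19.1] 44.9
x in rack [ 0.241  0.013 -0.971] y in rack [0.04  0.999 0.023] pitch 76.1
[-0.2  0.4  0.4] [  5.  28. -17. -20. -43.  -8.] 22.05 0.006363826572505412
```

move_arm(
  series=[
    [[0,0,0,-0.07,0.07,0,0],[0,0,0,0.02,0.07,0,0]],
  ],
)

```text
time_s: 22.3
tcp_pos: [0.5459, -0.042, 0.0953]
ee_rot: [[0.051, -0.954, 0.295], [0.235, 0.299, 0.925], [-0.971, 0.022, 0.24]]
wrist_force: [-1.4, -4.8, 0.3]
gripper_width: 0.001
```

move_arm(
  series=[
    [[0,0,0,0.02,0.07,0,0]],
  ],
)

```text
time_s: 22.42
tcp_pos: [0.5466, -0.0396, 0.0953]
ee_rot: [[0.05, -0.954, 0.294], [0.232, 0.298, 0.926], [-0.972, 0.022, 0.236]]
wrist_force: [-2.0, -16.8, 2.5]
gripper_width: 0.003
```

```bash

python3 - <<'E'
from h import *
st()
E
```

```text
rack tcp mm [-95.1 -14.2] 95.3
grasp rack [-83.  -13.6] 45.8
x in rack [ 0.237  0.013 -0.972] y in rack [0.037 0.999 0.022] pitch 76.3
[ -2.  -16.8   2.5] [  6.  28. -17. -20. -42.  -9.] 22.425 0.002815976390059586
```

move_arm(
  series=[
    [[0,0,0,0.01,0.04,0,0],[0,0,0,0.01,0.04,0,0],[0,0,0,0,0,0,0],[0,0,0,0,0,0,0]],
  ],
)

```text
time_s: 22.92
tcp_pos: [0.5466, -0.0405, 0.0953]
ee_rot: [[0.047, -0.954, 0.295], [0.225, 0.298, 0.928], [-0.973, 0.023, 0.228]]
wrist_force: [-0.0, 0.5, 0.5]
gripper_width: 0.008
```

```bash

python3 - <<'E'
from h import *
st()
E
```

```text
rack tcp mm [-95.9 -14.5] 95.3
grasp rack [-84.2 -13.8] 45.7
x in rack [ 0.229  0.013 -0.973] y in rack [0.037 0.999 0.023] pitch 76.8
[-0.   0.5  0.5] [  6.  28. -18. -19. -42. -10.] 22.925 0.007519341383004108
```

move_arm(
  series=[
    [[0,0,0,-0.01,-0.02,0,0],[0,0,0,0,-0.02,0,0],[0,0,0,-0.01,-0.03,0,0],[0,0,0,-0.01,-0.03,0,0]],
  ],
)

```text
time_s: 23.42
tcp_pos: [0.5453, -0.0458, 0.0952]
ee_rot: [[0.048, -0.954, 0.295], [0.225, 0.298, 0.928], [-0.973, 0.022, 0.229]]
wrist_force: [0.1, 0.8, -0.1]
gripper_width: 0.006
```

```bash

python3 - <<'E'
from h import *
st()
E
```

```text
rack tcp mm [-101.4  -14.6] 95.2
grasp rack [-89.6 -13.9] 45.6
x in rack [ 0.23   0.013 -0.973] y in rack [0.037 0.999 0.022] pitch 76.7
[ 0.1  0.8 -0.1] [  6.  28. -18. -19. -42.  -9.] 23.425 0.005881713170807132
```

move_arm(
  series=[
    [[0,0,0,-0.05,-0.2,0,0],[0,0,0,-0.15,-0.7,0,0],[0,0,0,0,0,0.9,0],[-0.8,0.2,0,0,0,0.9,0],[-0.6,0.15,0,0,0.1,0.7,0],[0,0,0,0.2,0.8,0.1,0],[0,0,0,0.2,0.8,0,0],[0,0,0,0.1,0.5,0,0],[0,0,0,0,0,0,0]],
  ],
)

```text
time_s: 24.55
tcp_pos: [0.5609, 0.0274, 0.2566]
ee_rot: [[-0.001, -0.951, 0.31], [0.026, 0.31, 0.95], [-1.0, 0.009, 0.024]]
wrist_force: [-0.4, -0.9, 0.3]
gripper_width: 0.006
```

```bash
cat > ov.py <<'E'
from h import *
import sys
def ov(name):
    im,d=viewer.capture('wrist');K=np.array(viewer.camera_params('wrist')['mtx']);T=np.array(viewer.camera_params('wrist')['pose'])
    np.savez(name+'.npz',im=im,d=d,T=T,K=K)
    p=np.load('rack.npy');c,sn=np.cos(p[2]),np.sin(p[2]);R=np.array([[c,-sn],[sn,c]])
    F=6;k=K@(T[:3,:3].T@(np.r_[p[:2]+R@[-.06,0],.05]-T[:3,3]));k=k[:2]/k[2];u0=int(k[0]-60);v0=max(0,int(k[1]-45));cr=cv2.resize(im[v0:v0+90,u0:u0+130],None,fx=F,fy=F,interpolation=cv2.INTER_NEAREST).copy()
    def pj(a,b,z):
        w=np.r_[p[:2]+R@[a,b],z];x=K@(T[:3,:3].T@(w-T[:3,3]));x=x[:2]/x[2];return tuple(int(round(t)) for t in ((x-[u0,v0]+.5)*F))
    for th,col in((0,(255,255,0)),(.04,(255,0,0))):
        U=np.array([-np.sin(th),-np.cos(th)]);N=np.array([-np.cos(th),np.sin(th)]);H=np.array([-.067,.038])
        for s in(-1,1):
            a=H+.003*U+s*.004*N;b=H+.072*U+s*.004*N
            cv2.line(cr,pj(*a,.052),pj(*b,.052),col,1)
    for k in(-1,1):
        for o in(.031,.037): cv2.line(cr,pj(-.061,k*o,.05),pj(.0,k*o,.05),(0,255,0),1)
    cv2.line(cr,pj(-.061,-.037,.05),pj(-.061,.037,.05),(0,255,0),1)
    save(name,cr)
ov(sys.argv[1]);gate(n=2);st()
E
python3 ov.py ov16
```

```text
walls,sill,gate [-0.0016 -0.0007 -0.0035] t 24.65
walls,sill,gate [-0.0022 -0.0045 -0.0024] t 24.7
rack tcp mm [-28.7 -10.5] 256.4
grasp rack [-27.5 -10.1] 205.4
x in rack [ 0.024  0.009 -1.   ] y in rack [0.053 0.999 0.01 ] pitch 88.6
[-0.3  0.2 -0.1] [ 19.  18. -11.  -2. -61. -36.] 24.7 0.007838957997603757
```

View pics/ov16.png

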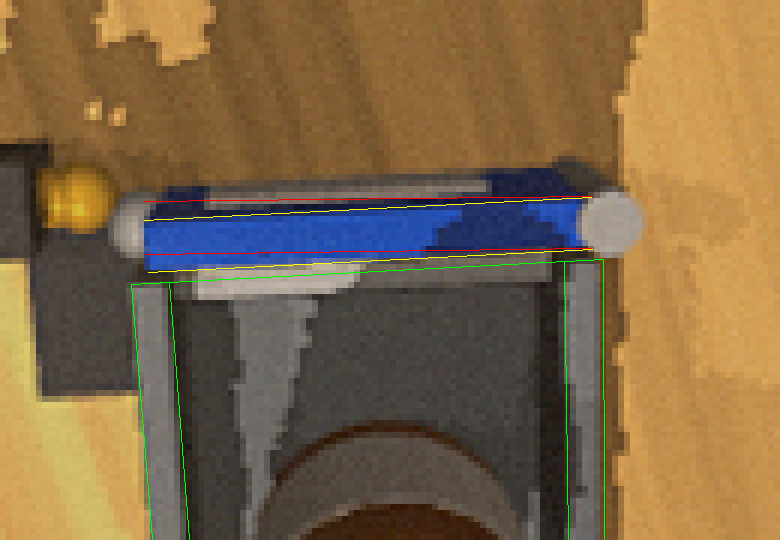

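The blue panel now follows the yellow 0 rad line, and the fit gives a gate angle of 0.00 against the rack. Last check of all the bottles before handing in.

move_arm(
  series=[
    [[0,0,0,0,-0.8,0.5,0],[0,0,0,0,-0.9,0.2,0],[0,0,0,0,-0.9,0,0],[0,0,0,0,-0.8,0,0],[0,0,0,0,0,0,0],[0,0,0,0,0,0,0]],
  ],
)

```text
time_s: 25.45
tcp_pos: [0.5561, -0.1914, 0.2991]
ee_rot: [[-0.004, -0.947, 0.32], [0.024, 0.32, 0.947], [-1.0, 0.012, 0.022]]
wrist_force: [0.0, -0.6, -0.4]
gripper_width: 0.005
```

```bash
python3 - <<'E'
from h import *
st()
p=np.load('rack.npy');c,sn=np.cos(p[2]),np.sin(p[2]);R=np.array([[c,-sn],[sn,c]])
im,d=viewer.capture('top');save('t17',cv2.resize(im[110:270,140:360],None,fx=3.6,fy=3.6,interpolation=2))
for d_ in(np.load('top0.npy'),d):
  X,u,v=pts('top',d_);q=(X[:,:2]-p[:2])@R
  for lo in(-.05,.05,.14):
    h=(X[:,2]>.118)&(X[:,2]<.15)&(q[:,0]>lo)&(q[:,0]<lo+.1)&(abs(q[:,1])<.035)
    if h.sum():print(h.sum(),q[h].mean(0).round(4),X[h,2].max().round(4))
im,d=viewer.capture('scene');save('s17',im)
E
```

```text
rack tcp mm [-239.1  -63.2] 299.1
grasp rack [-237.9  -62.7] 248.1
x in rack [ 0.022  0.01  -1.   ] y in rack [0.061 0.998 0.012] pitch 88.7
[ 0.  -0.6 -0.4] [ -4.  18.  -3.  -1. -68. -14.] 25.45 0.004688183879944279
87 [ 0.0962 -0.0016] 0.1349
87 [0.1947 0.0033] 0.135
84 [-0.0037  0.003 ] 0.1377
86 [ 0.0962 -0.0017] 0.1339
88 [0.1945 0.0034] 0.1389
```

View pics/t17.png

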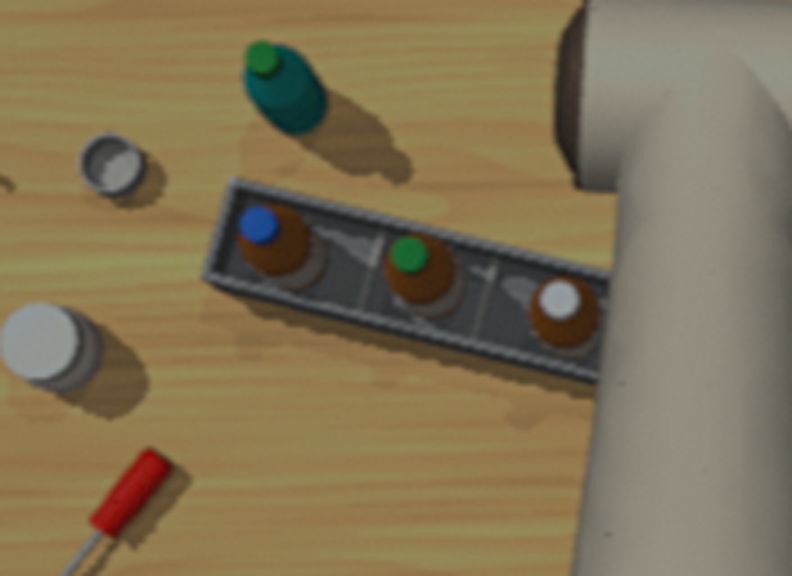

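View pics/s17.png

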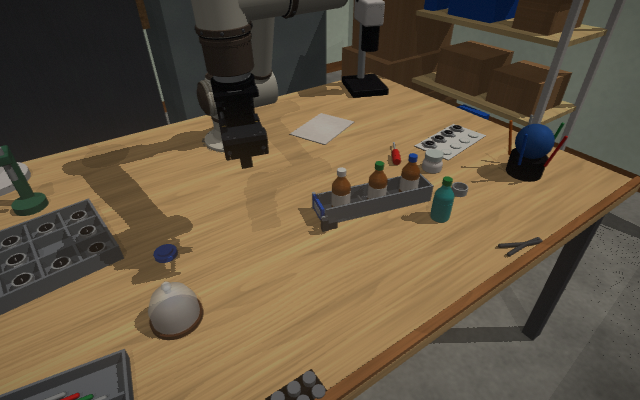

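The scene view shows three upright bottles with caps at (341,172), (378,167) and (413,158), the gate shut at (320,208), and the bystanders in place. The arm is clear, so I'm handing in.

```bash
python3 -c "
from station import r
print(r.finish_job())"
```

```text
the job is handed in; nothing more can be done
None
```

The bottle is standing upright in its own front bay and the gate is shut on its catch. I handed the job in at about 25.5 s; the system reports no verdict. I gripped the bottle by its cap, tipped it up and set it down, then swept the gate shut with closed fingers.

- **Bottle:** the last check put it about 4 mm along the lane and 3 mm across from the bay centre. Its cap top reads 134–138 mm against 132 mm expected for a bottle on the floor. Uprightness was judged from the pictures.
- **Other bottles and bench:** both other bottles are within 1 mm of where they started. The bystanders look untouched in the final views; the dome and holder were checked only by eye, and I did not measure any of the bystanders.
- **Gate:** the first two pushes, at about 30 N, did not hold. Measurements afterwards gave roughly 0.03–0.045 rad, too close to the 0.035 limit, probably because the panel rebounded when I pulled away quickly. A third, softer push (about 17 N) with a slow release left it at 0.00 ± 0.005 rad, in both the depth fit and the picture overlay. After the arm moved clear I confirmed it only by eye in the scene view, because the arm hid the gate from the top camera.

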